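# Shut the air and change out a plug at the leaning bench coupler

## Task

Shut the bench air valve by swinging its lever fully over to the other side. Then pull back the spring sleeve of the leaning coupler until the plug in it pops up, and let the sleeve spring fully forward again. Take the plug out and stand it upright in the tray's empty bay with its side tab pointing to the tray's tongue end like the other two plugs, leaving everything else where it is.

Things in the scene. Friction and masses are not known exactly. Their poses are not given: they have to be found in the camera images.
- coupler: Coupler station fixed to the bench: grey base plate 130 x 90 x 12 mm and block, from which a round quick coupler leans 30 degrees from vertical. Origin on the bench, z up; the mouth leans to the body's -x (roughly to the robot). Axis from (35, 0, 60) mm in this frame, direction (-0.5, 0, 0.866); along it, upward: brass nut to 16 mm, spring sleeve 40 to 68, rim of the mouth 70.
- sleeve_top (a point): Centre of the top edge of the coupler's knurled steel spring sleeve, on the coupler's axis, which is its z axis, out of the mouth. The sleeve is 35 mm in diameter and 28 mm long, with a lip 42 mm in diameter on its lowest 5 mm. It pulls back along the axis, away from the mouth, down towards the base.
- sleeve (a joint): How far the spring sleeve is pulled back: 0 fully forward (home), 0.009 m fully back. The spring takes 6 N to start and 11 N fully back (friction inside can add up to 6 N); it returns by itself when let go. Two brass jaws inside let go of the plug beyond about 0.006 m.
- seat (a point): Point fixed in the coupler, 45 mm along its axis: the plug's origin while locked in (head's underside 1 mm above the rim). With the sleeve pulled back a damped ejector lifts the plug 14 mm along the axis within 0.5 s; it then stands loosely in the mouth and pulls straight out along the axis, its foot clear after 11 mm more. With the sleeve home it cannot be pulled from the seat.
- plug: Steel plug, 44 mm long, 55 to 90 g, at first locked in the coupler. Origin: centre of its flat round foot, z along its length to the head. Foot 20 mm diameter, 10 mm high; neck 11 mm diameter up to 26 mm; square head 18 x 18 mm from 26 to 44 mm, with a tab 8 mm wide and 10 mm high sticking out 9.5 mm from the head's +x face. In the coupler its z is the axis and the tab is on the side away from the robot.
- plug_tab (a point): Outer end of the plug's side tab: 18.5 mm from the plug's axis along the plug's +x, 37 mm above its foot.
- tray: Aluminium tray fixed to the bench, 166 x 60 mm, walls and dividers 4 mm thick and 14 mm high, floor 4 mm thick, with three bays of 50 x 52 mm in a row along its x, 54 mm apart. A flat tongue 30 mm wide sticks out of its +x end: the tongue end. Origin under its centre, z up.
- bay: Thin grey pad on the floor of the tray's one empty bay (any of the three). Origin: centre of the bay, at floor height 4 mm above the bench; its axes are the tray's, so +x points to the tongue end.
- plug_b: A second plug of the same kind, standing upright and loose in a bay of the tray, tab to the tongue end. Leave it.
- plug_c: A third plug of the same kind, standing upright and loose in a bay of the tray, tab to the tongue end. Leave it.
- valve_base: Grey block of the bench air valve, fixed, 70 x 50 x 25 mm, origin at the centre of its underside, x horizontal in the plane in which the lever swings. The lever's pivot is 22 mm above the origin, along y.
- valve_tip (a point): Centre of the steel ball, 26 mm in diameter, at the end of the valve's 10 mm thick lever, 80 mm from the pivot.
- valve (a joint): Angle of the valve lever: 0 = open, leaning 0.5 rad from upright to the block's -x; 1.0 = shut, leaning 0.5 rad to the block's +x, at its stop. Light friction (about 1 N at the ball); it stays where it is left.
- model: Loose plaster dental model, 64 x 66 x 52 mm, origin under its centre. Bystander.
- tin: Loose round tin, 72 mm diameter, 32 mm high, origin under its centre. Bystander.
- scaler: Loose thin double-ended steel instrument lying on the bench along its x, 156 mm long, 9 mm thick, origin under its middle. Bystander.
- bowl: Loose black rubber bowl, 100 mm across, 50 mm high, origin under its centre. Bystander.
- brush: Loose flat brush lying along its x, 170 mm long. Bystander.
- bur_stand: Loose aluminium stand with four burs, about 36 x 90 x 49 mm, origin under its centre. Bystander.
Mind the look-alikes: they are no part of the job. Leave any purple look-alike of the valve_base alone.

How it is judged:
By the outcome, as a careful person would: the job done as asked, in the order asked, and still so for the second after the job is handed in, with the robot touching nothing.
It also fails if it takes over 58 s, if anything falls off the work surface, if the arm or the gripper's body presses on something with over 40 N, if the wrist force passes 120 N, or if a joint passes its speed limit or range.

## Robot

A 7-joint arm with a two-finger parallel gripper is mounted at the origin on the work surface. World frame = base frame: x ahead of the robot, y to its left, z up, the work surface at z = 0. Lengths are in mm, angles in rad, forces in N, time in s.
With the tool pointing down it reaches from about 350 to 900 mm from the base axis. Payload 7.2 kg.
Tool frame: the origin (TCP) lies midway between the tips of the shut fingers; the grasp point (between the pads) lies 19 mm behind it; z points along the fingers, y is the direction in which the jaws open and shut (so a half turn about z gives the same grasp; the last joint's range is limited). The gripper opens to 85 mm and grips with 20 to 120 N. Pads are 22 mm wide; open, the fingers measure 114 mm over their backs; the gripper's body (76 mm by 85 mm) begins 54 mm behind the grasp point. The pads swing forward as they close: fully open they stand 13 mm farther back than shut.
Start: joints at [-0.068, 0.411, -0.013, 1.596, 0.006, 1.134, -0.082], TCP at [625.003, -0.011, 231.297] pointing down, gripper open.
Joint ranges: [-2.95, 2.95], [-0.29, 1.99], [-1.47, 1.44], [0.14, 2.54], [-1.03, 4.17], [0.13, 1.85], [-2.86, 2.86]. Speed limits (rad/s): [2.39, 2.39, 3.01, 3.01, 3.14, 3.14, 3.14].

## Interface

Orientations are given as a unit quaternion [x, y, z, w].
In Python, from plant import arm, cams, hand_in gives the robot as it stands.
- The arm moves only by the tool step_arm, never from a script. Its arguments are lists of equal length, an entry for each row: "delta_pos": the shift along the tool's x, y, z in mm, a list of three; "twist": the turn about the tool's z in rad. In form: {"delta_pos": [[x, y, z], ...], "twist": [twist, ...]}. A call has 1 to 20 rows; each row is the pose to reach, as a shift and turn from the pose measured when the call began, along the tool's axes at that moment; what a row does not reach only later rows make up. A row lasts 1/12 s, in which the tool goes at most 41.7 mm and 7.16 degrees, less where a joint would pass 70% of its speed; a pose out of reach is approached as far as the arm can. A call with a gripper value outside its range is refused whole. "jaw" is the finger opening in mm, from 0 to 85.4, set as the call begins (left out, the last holds). The fingers move at their own pace and stop on an object; "grip_force" is the grip in N (left out, the last holds). Time passes only in rows, so rows that repeat a pose let the fingers close. It gives the time, the measured TCP pose, the force and the opening at its end, in the units of the state.
- arm.sense(): the state, without advancing time (a new reading comes with each control period).
- cams.get_image(name): name is "scene" or "side" or "wrist"; returns a dict with "pixels" (384x512x3 uint8, red, green, blue), "range_z" (384x512 float32, mm along the optical axis (not along the pixel's ray), 0 where there is no reading), "fx", "fy", "cx", "cy" (pixels), "camera_from_world" (4x4, takes a point from world to camera coordinates). Camera axes: x right, y down, z forward; pixel columns grow to the right and rows downward; lengths in mm; the calibration is good to about 2 mm. A picture is of the moment at which its call begins.
- hand_in(): hands the job in, once; it reports no verdict.
The state is a dict: "t": time; "q": joint angles; "joint_velocities": joint speeds; "tau": joint torques, N m; "tool_pos": TCP position; "tcp_rot": TCP orientation; "force": force on the tool from outside, world axes, zero at the start; "wrist_torque": the same for the moment, N m; "grip_width": finger opening in mm.
Only numpy, scipy, OpenCV 4.12 (cv2) and the standard library are available. Lean on these libraries where they do the work, as an engineer would, in place of code of your own. Each camera call takes 0.05 s, during which the arm holds its last target.

## Working session

There is one attempt and no reset: what is moved stays moved. The work goes in short steps, Python scripts to look and compute and a tool call to move; the robot and the scene stay as the last step left them, time stands still between calls to the robot, and variables do not carry over. Pictures are saved under pics/ and viewed, and the job is handed in when it is done.

Besides the shell and the picture viewer there is one more tool, called after "Call:" in YAML: its name, and indented under it one key for each argument. step_arm: Moves the arm, as the interface text tells. Its arguments: {"type":"object","properties":{"delta_pos":{"type":"array"},"twist":{"type":"array"},"jaw":{"type":"number"},"grip_force":{"type":"number"}},"required":["delta_pos","twist"]}

```bash
ls; mkdir -p pics
cat > h.py <<'E'
import numpy as np, cv2
from plant import arm, cams
def grab(name,tag):
    d=cams.get_image(name); cv2.imwrite(f'pics/{tag}.png',d['pixels'][:,:,::-1])
    np.savez(f'pics/{tag}.npz',**{k:np.array(v) for k,v in d.items()}); return d
def load(tag): return dict(np.load(f'pics/{tag}.npz'))
def ray(d,u,v):
    T=np.array(d['camera_from_world']);W=np.linalg.inv(T)
    r=W[:3,:3]@np.array([(u-d['cx'])/d['fx'],(v-d['cy'])/d['fy'],1]);return W[:3,3],r
def onz(d,u,v,z):
    o,r=ray(d,u,v);return o+r*(z-o[2])/r[2]
def dep(d,u,v):
    o,r=ray(d,u,v);return o+r*float(d['range_z'][int(round(v)),int(round(u))])
def proj(d,p):
    T=np.array(d['camera_from_world']);c=T[:3,:3]@np.array(p)+T[:3,3]
    return np.array([d['fx']*c[0]/c[2]+d['cx'],d['fy']*c[1]/c[2]+d['cy']])
def tri(obs):
    A=np.zeros((3,3));b=np.zeros(3)
    for d,u,v in obs:
        o,r=ray(d,u,v);r=r/np.linalg.norm(r);P=np.eye(3)-np.outer(r,r);A+=P;b+=P@o
    p=np.linalg.solve(A,b);return p,[np.linalg.norm(proj(d,p)-[u,v]) for d,u,v in obs]
E
python3 - <<'E'
from h import *
for n in ['scene','side','wrist']:
    d=grab(n,n+'0');W=np.linalg.inv(d['camera_from_world']);print(n,d['fx'],W[:3,3],W[:3,2])
s=arm.sense();print(s)
E
```

```text
pics
scene 472.885489652362 [ 914.02433737 -689.91802078 1083.5574396 ] [-0.28251642  0.54119614 -0.79201718]
side 415.54703748793946 [420.80188627 869.44138641 717.40009675] [ 0.11724014 -0.81893745 -0.56177949]
wrist 265.5235545884561 [624.67075609  65.95054603 374.29242517] [-0.00197086 -0.26304592 -0.9647813 ]
{'t': 0.15, 'q': array([-0.06823566,  0.41173876, -0.01273041,  1.59679428,  0.00559765,
        1.13429589, -0.08216371]), 'joint_velocities': array([ 0.00049947, -0.00159806,  0.00178493, -0.00441027,  0.00120593,
        0.00155112,  0.00037583]), 'tau': array([ 8.68001844e-04, -6.01035547e+01,  6.82709701e-01, -2.99646127e+01,
        1.39312408e-02,  7.85868731e-03, -1.85852571e-05]), 'tool_pos': array([6.24648494e+02, 3.16985780e-03, 2.30655617e+02]), 'tcp_rot': array([ 7.07067345e-01,  7.07145960e-01, -4.49877679e-04, -3.97560454e-04]), 'force': array([ 0.55367497, -0.24999537, -0.09351111]), 'wrist_torque': array([-0.01120982,  0.03426473,  0.00698702]), 'grip_width': 85.35376436682851}
```

View pics/scene0.png

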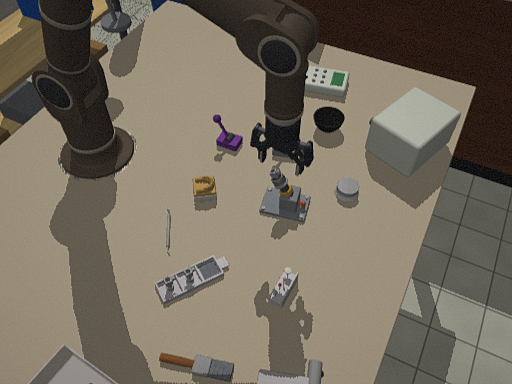

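View pics/side0.png

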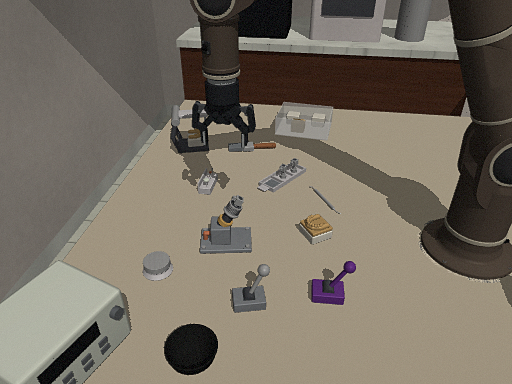

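View pics/wrist0.png

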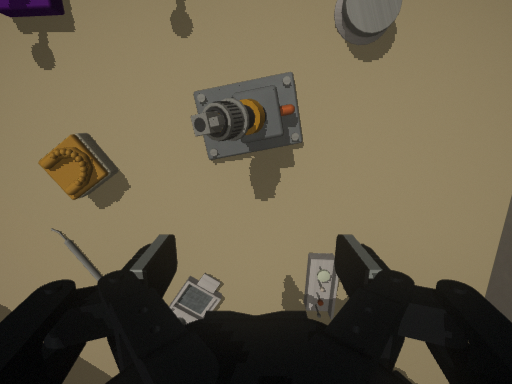

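Run:
```python
from h import *
def crop(tag,u0,v0,w,h,s):
    im=cv2.imread(f'pics/{tag}.png')[v0:v0+h,u0:u0+w];return cv2.resize(im,(400,300),interpolation=cv2.INTER_CUBIC)
a=np.vstack([np.hstack([crop('side0',195,180,120,90,0),crop('side0',220,240,160,120,0)]),np.hstack([crop('wrist0',180,60,140,105,0),crop('scene0',140,240,100,75,0)])])
cv2.imwrite('pics/crops0.png',a)
s=load('side0');c=load('scene0');w=load('wrist0')
for n,d,u,v in [('ball',s,264,270),('base',s,249,297),('purple ball',s,350,267),('couplersideplug',s,238,201),('w head',w,213,120),('w plate',w,290,140),('w floor',w,100,220),('tray floor c',c,210,268),('plug b',c,188,270),('plug c',c,170,282),('tongue',c,223,264)]:
    print(n,dep(d,u,v).round(1))
```

```text
ball [491.7 262.4 103.4]
base [521.2 275.3  31.9]
purple ball [316.9 227.  102.7]
couplersideplug [579.6  74.2 133.8]
w head [588.7  66.9 143.6]
w plate [670.2  41.7  12.4]
w floor [391.  -76.9   1.3]
tray floor c [ 529.4 -207.     7.3]
plug b [ 498.5 -255.3   49.4]
plug c [ 473.7 -300.5   41.9]
tongue [ 555.9 -184.8   14.2]
```

View pics/crops0.png

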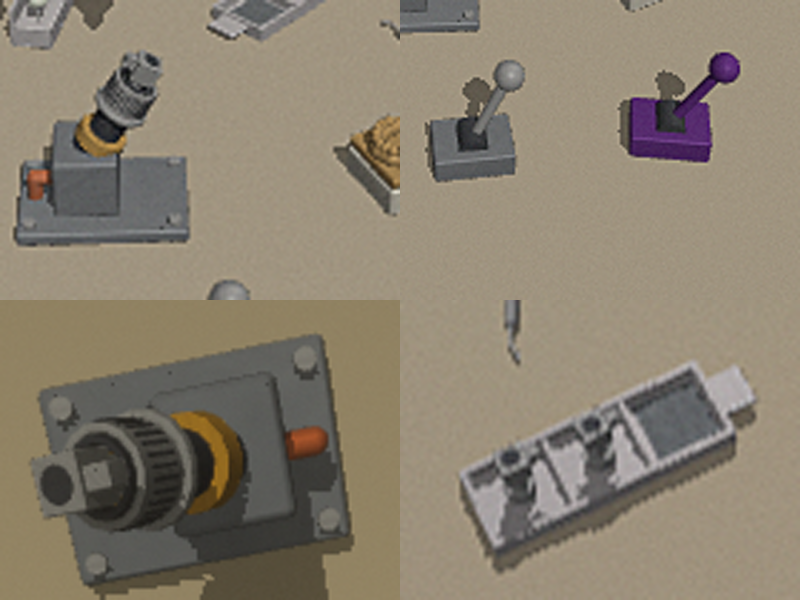

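Run:
```python
from h import *
s=load('side0');c=load('scene0');w=load('wrist0')
def rep(n,d,px,z):
    P=np.array([onz(d,u,v,z) for u,v in px]);print(n,P[:,:2].round(1).tolist(),'ctr',P.mean(0).round(1),'sides',[round(np.linalg.norm(P[i]-P[i-1]),1) for i in range(len(P))]);return P
rep('plate',w,[(193.3,92.2),(292.7,72.2),(302.5,141.2),(209.7,159.8)],12)
b=rep('valve',s,[(231.2,288),(262.8,286),(266,302),(234.8,305.2)],25)
# ball fits
im=s['pixels'];print(im[270,264])
# tray top corners
rep('tray',c,[(155,282.5),(214.5,256.2),(223.7,273.7)],14)
# ball centroid in side by depth proximity
o,r=ray(s,264,270)
for (u,v) in [(264,270),(262,268),(266,268),(263,272),(258,270),(270,270),(264,264),(264,276)]:print(u,v,dep(s,u,v).round(1))
```

```text
plate [[544.3, 101.8], [670.8, 125.4], [687.1, 40.1], [561.4, 15.1]] ctr [615.9  70.6  12. ] sides [np.float64(88.4), np.float64(128.6), np.float64(86.9), np.float64(128.1)]
valve [[564.9, 249.9], [497.0, 233.9], [484.3, 277.5], [548.2, 295.6]] ctr [523.6 264.2  25. ] sides [np.float64(48.7), np.float64(69.8), np.float64(45.4), np.float64(66.4)]
[179 175 173]
tray [[429.0, -308.3], [524.6, -174.4], [571.3, -208.5]] ctr [ 508.3 -230.4   14. ] sides [np.float64(173.8), np.float64(164.5), np.float64(57.8)]
264 270 [491.7 262.4 103.4]
262 268 [496.2 259.3 105.4]
266 268 [488.2 256.9 104.1]
263 272 [493.5 263.7  98.7]
258 270 [504.3 260.9 100. ]
270 270 [ 4.894e+02  1.577e+02 -4.000e-01]
264 264 [493.5 248.8 106.8]
264 276 [491.2 264.4  88.2]
```

Call:
step_arm:
  delta_pos:
    - [35,-18,0]
    - [70,-36,0]
    - [105,-54,0]
    - [140,-72,0]
    - [170,-90,0]
    - [200,-110,0]
    - [200,-115,0]
    - [200,-115,0]
    - [200,-115,0]
  twist: [0,0,0,0,0,0,0,0,0]
  jaw: 0
  grip_force: 30

```text
t: 0.9
tool_pos: [509.8, 199.5, 230.8]
tcp_rot: [0.707, 0.707, -0.001, -0.0]
force: [0.7, -0.4, 0.7]
grip_width: 0.1
```

Run:
```python
from h import *
for n in ['wrist','scene']: grab(n,n+'1')
s=arm.sense();print(s['t'],s['tool_pos'],s['tcp_rot'])
```

```text
1.0 [510.52206621 198.51982597 230.67361742] [ 7.07866101e-01  7.06346388e-01 -5.97810246e-04 -8.27563980e-05]
```

View pics/wrist1.png

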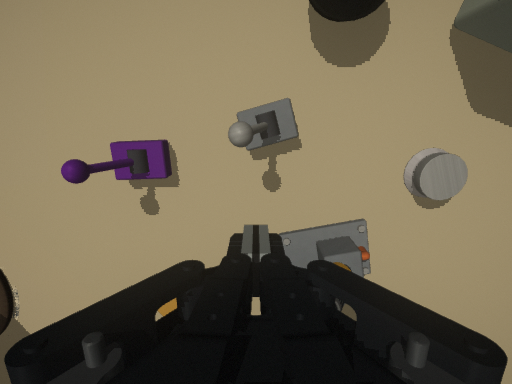

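View pics/scene1.png

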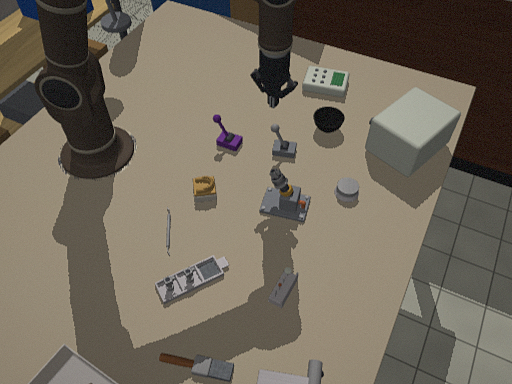

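Run:
```python
from h import *
w=load('wrist1');c=load('scene1');s=load('side0')
im=w['pixels'];hs=cv2.cvtColor(im,cv2.COLOR_RGB2HSV)
crop=cv2.resize(cv2.cvtColor(im,cv2.COLOR_RGB2BGR)[80:170,215:335],(800,600),interpolation=cv2.INTER_CUBIC);cv2.imwrite('pics/v1.png',crop)
p,e=tri([(w,240.5,134),(c,275,128.5),(s,264,270)]);print(p,e)
print(tri([(w,240.5,134),(s,264,270)]))
def rep(n,d,px,z):
    P=np.array([onz(d,u,v,z) for u,v in px]);print(n,P[:,:2].round(1).tolist(),'ctr',P.mean(0).round(1))
```

```text
[493.548662   252.12326087  92.25829687] [np.float64(0.5769249799598647), np.float64(0.15938742208087608), np.float64(0.3941190946614368)]
(array([493.35113662, 252.59323991,  93.31181699]), [np.float64(0.5279525774993987), np.float64(0.2625746547192323)])
```

View pics/v1.png

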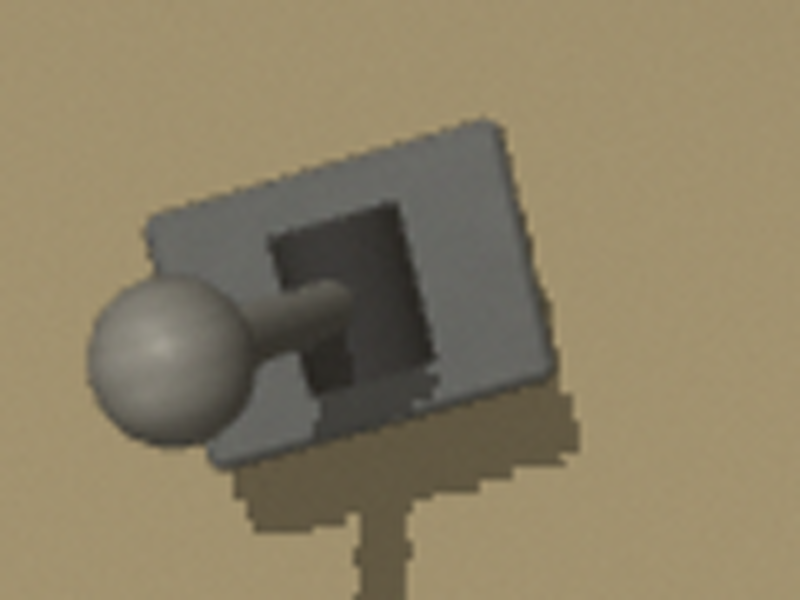

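Run:
```python
from h import *
w=load('wrist1')
P=np.array([onz(w,u,v,25) for u,v in [(237.2,112.7),(289.5,97.7),(297.8,135.8),(247.2,149.7)]])
c=P.mean(0);print(P.round(1),c)
x=(P[1]-P[0]+P[2]-P[3]);a=np.arctan2(x[1],x[0]);print(np.degrees(a),[np.linalg.norm(P[i]-P[i-1]) for i in range(4)])
b=np.array([493.4,252.3]);d=np.array([np.cos(a),np.sin(a)]);n=np.array([-d[1],d[0]])
print((b-c[:2])@d,(b-c[:2])@n)
```

```text
[[486.2 275.8  25. ]
 [551.5 293.6  25. ]
 [563.8 247.3  25. ]
 [498.5 229.5  25. ]] [525.00495717 261.56415336  25.        ]
15.278166380105905 [np.float64(47.81382257400235), np.float64(67.65376060448818), np.float64(47.877671016175356), np.float64(67.66645520295499)]
-32.92912675042816 -0.6086597005040156
```

Call:
step_arm:
  delta_pos:
    - [21,-30,0]
    - [42,-60,0]
    - [42,-60,40]
    - [42,-60,80]
    - [42,-60,120]
    - [42,-60,143]
    - [42,-60,143]
    - [42,-60,143]
  twist: [-0.12,-0.24,-0.267,-0.267,-0.267,-0.267,-0.267,-0.267]

```text
t: 1.67
tool_pos: [450.7, 239.3, 87.0]
tcp_rot: [0.608, 0.794, -0.002, -0.001]
force: [1.5, 1.0, 1.0]
grip_width: 0.3
```

Run:
```python
from h import *
for n in ['side']: grab(n,n+'2')
s=arm.sense();print(s['t'],s['tool_pos'],s['tcp_rot'],s['force'])
```

```text
1.7167 [451.60415932 240.09409098  88.42956976] [ 6.08235021e-01  7.93756857e-01 -4.58166241e-04 -3.49064684e-05] [0.34751662 0.34358236 0.77561264]
```

View pics/side2.png

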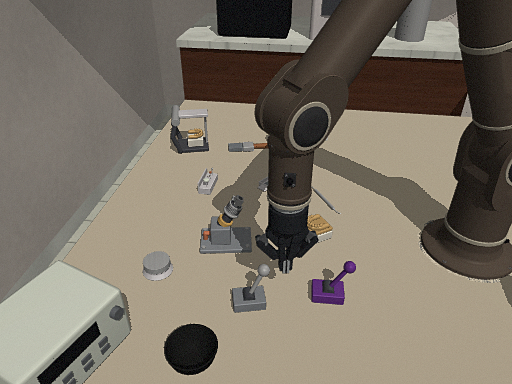

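Call:
step_arm:
  delta_pos:
    - [0,10,0]
    - [0,18,0]
    - [0,26,0]
    - [0,34,0]
    - [0,42,0]
    - [0,50,0]
    - [0,58,0]
    - [0,66,0]
    - [0,74,0]
    - [0,80,0]
    - [0,80,0]
    - [0,80,0]
  twist: [0,0,0,0,0,0,0,0,0,0,0,0]

```text
t: 2.72
tool_pos: [529.1, 260.9, 88.1]
tcp_rot: [0.608, 0.794, -0.001, -0.0]
force: [0.1, 0.9, -0.3]
grip_width: -0.3
```

Run:
```python
from h import *
for n in ['side','scene']: grab(n,n+'3')
s=arm.sense();print(s['t'],s['tool_pos'],s['tcp_rot'],s['force'])
a=cv2.imread('pics/side3.png')[220:330,190:340];b=cv2.imread('pics/scene3.png')[80:190,210:360]
cv2.imwrite('pics/v3.png',np.hstack([cv2.resize(a,(400,293)),cv2.resize(b,(400,293))]))
```

```text
2.8167 [528.57626837 260.86591455  88.20911933] [ 6.08167491e-01  7.93808473e-01 -6.27850123e-04 -1.32650670e-04] [-0.20617604  0.15911045 -0.34282027]
```

View pics/v3.png

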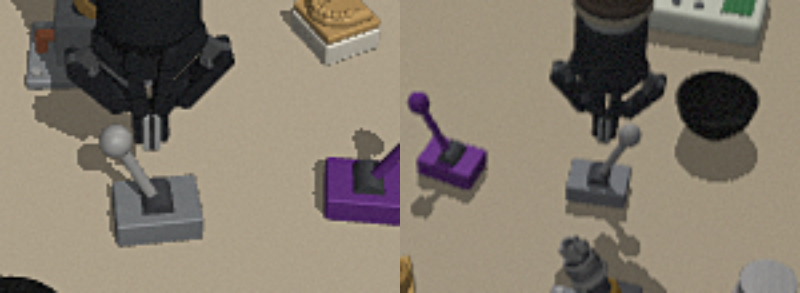

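Run:
```python
from h import *
print(tri([(load('side3'),233.9,272.9),(load('scene3'),295.5,130.6)]))
```

```text
(array([552.98967919, 269.88253061,  93.41585711]), [np.float64(0.07703577592930681), np.float64(0.05336003837908761)])
```

Call:
step_arm:
  delta_pos:
    - [0,4,0]
    - [0,7,0]
    - [0,9,0]
    - [0,9,0]
    - [0,9,0]
  twist: [0,0,0,0,0]

```text
t: 3.23
tool_pos: [537.5, 263.3, 88.3]
tcp_rot: [0.608, 0.794, -0.0, -0.0]
force: [-0.7, -0.6, 0.4]
grip_width: 0.2
```

Call:
step_arm:
  delta_pos:
    - [0,2,0]
    - [0,4,0]
    - [0,5,0]
    - [0,5,0]
    - [0,5,0]
  twist: [0,0,0,0,0]

```text
t: 3.65
tool_pos: [539.2, 263.8, 87.9]
tcp_rot: [0.608, 0.794, -0.003, -0.002]
force: [-11.4, -3.3, 8.2]
grip_width: 0.0
```

Call:
step_arm:
  delta_pos:
    - [0,2,0]
    - [0,3,0]
    - [0,3,0]
  twist: [0,0,0]

```text
t: 3.9
tool_pos: [539.2, 263.8, 87.9]
tcp_rot: [0.608, 0.794, -0.006, -0.003]
force: [-10.6, -4.0, 10.3]
grip_width: 0.2
```

Call:
step_arm:
  delta_pos:
    - [0,-12,0]
    - [0,-20,0]
    - [0,-20,-40]
    - [0,-20,-80]
    - [0,-20,-120]
    - [0,-20,-140]
    - [0,-20,-140]
  twist: [0,0,0,0,0,0,0]
  jaw: 85

```text
t: 4.48
tool_pos: [524.2, 260.9, 234.1]
tcp_rot: [0.608, 0.794, -0.001, -0.001]
force: [0.6, 0.6, 0.4]
grip_width: 82.9
```

Run:
```python
from h import *
for n in ['side','scene']: grab(n,n+'4')
s=arm.sense();print(s['t'],s['tool_pos'],s['tcp_rot'],s['force'])
a=cv2.imread('pics/side4.png')[220:330,190:340];b=cv2.imread('pics/scene4.png')[80:190,210:360]
cv2.imwrite('pics/v4.png',np.hstack([cv2.resize(a,(400,293)),cv2.resize(b,(400,293))]))
```

```text
4.5833 [522.07956552 259.51659032 229.01891893] [ 0.60779797  0.79407299 -0.0048995  -0.00239131] [-0.97320179  0.21282341 -0.00893367]
```

View pics/v4.png

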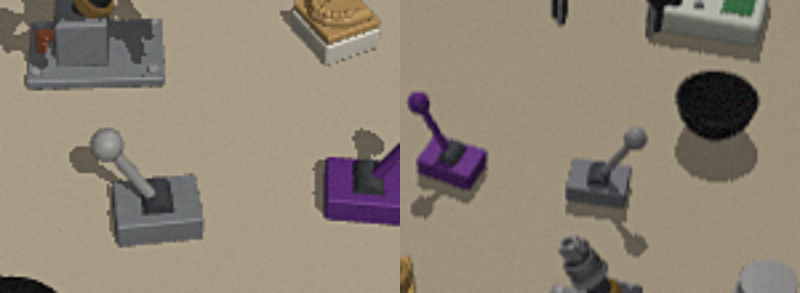

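Run:
```python
from h import *
print(tri([(load('side4'),230.1,274),(load('scene4'),298.1,131.8)]))
s=arm.sense();print(s['q'],s['tool_pos'],s['tcp_rot'])
```

```text
(array([560.84491105, 271.42375216,  90.58857823]), [np.float64(0.03352450438443065), np.float64(0.023235019793769334)])
[-0.41083     0.35663029 -0.17368422  1.68630981  0.06589072  1.11529899
 -0.3392484 ] [522.07956552 259.51659032 229.01891893] [ 0.60779797  0.79407299 -0.0048995  -0.00239131]
```

Call:
step_arm:
  delta_pos:
    - [-15,1,-10]
    - [-30,3,-21]
    - [-45,4,-21]
    - [-60,5,-21]
    - [-75,7,-21]
    - [-90,8,-21]
    - [-105,9,-21]
    - [-120,11,-21]
    - [-135,12,-21]
    - [-150,14,-21]
    - [-165,15,-21]
    - [-180,16,-21]
    - [-195,18,-21]
    - [-207,19,-21]
    - [-207,19,-21]
    - [-207,19,-21]
    - [-207,19,-21]
  twist: [0.12,0.24,0.36,0.48,0.6,0.72,0.84,0.96,1.08,1.2,1.32,1.44,1.56,1.648,1.648,1.648,1.648]

```text
t: 6.0
tool_pos: [594.0, 65.9, 249.2]
tcp_rot: [0.995, 0.095, -0.006, 0.002]
force: [-0.8, 0.0, 0.7]
grip_width: 84.7
```

Run:
```python
from h import *
for n in ['side','scene','wrist']: grab(n,n+'5')
s=arm.sense();print(s['t'],s['q'],s['tool_pos'],s['tcp_rot'],s['force'])
```

```text
6.15 [-0.34829225  0.3566617   0.20681652  1.64350343 -0.07513217  1.16038025
 -1.50413324] [594.30434892  65.92089867 249.91734   ] [ 0.9954738   0.09486904 -0.00535658  0.00175507] [-0.07680892 -0.02691714 -0.14462528]
```

View pics/wrist5.png

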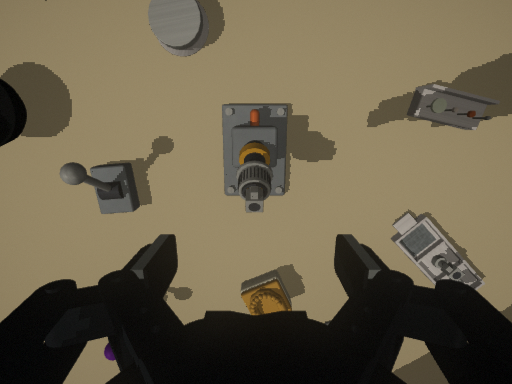

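View pics/side5.png

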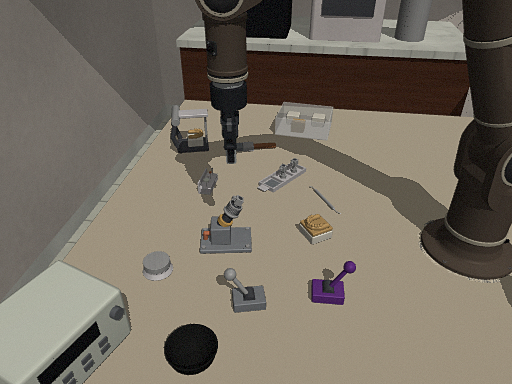

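Run:
```python
from h import *
def crop(tag,u0,v0,w,h):
    im=cv2.imread(f'pics/{tag}.png')[v0:v0+h,u0:u0+w];return cv2.resize(im,(400,600) if h>w else (400,300),interpolation=cv2.INTER_CUBIC)
cv2.imwrite('pics/c5.png',np.hstack([crop('wrist5',215,98,80,120),np.vstack([crop('side5',195,180,80,60),crop('scene5',250,160,80,60)])]))
w=load('wrist5')
P=np.array([onz(w,u,v,12) for u,v in [(222.5,104.5),(287.5,104.5),(286.5,195),(223,194)]]);print(P.round(1),P.mean(0))
```

```text
[[669.5 125.3  12. ]
 [686.3  38.5  12. ]
 [560.9  11.4  12. ]
 [544.4 104.8  12. ]] [615.29472711  69.99389585  12.        ]
```

View pics/c5.png

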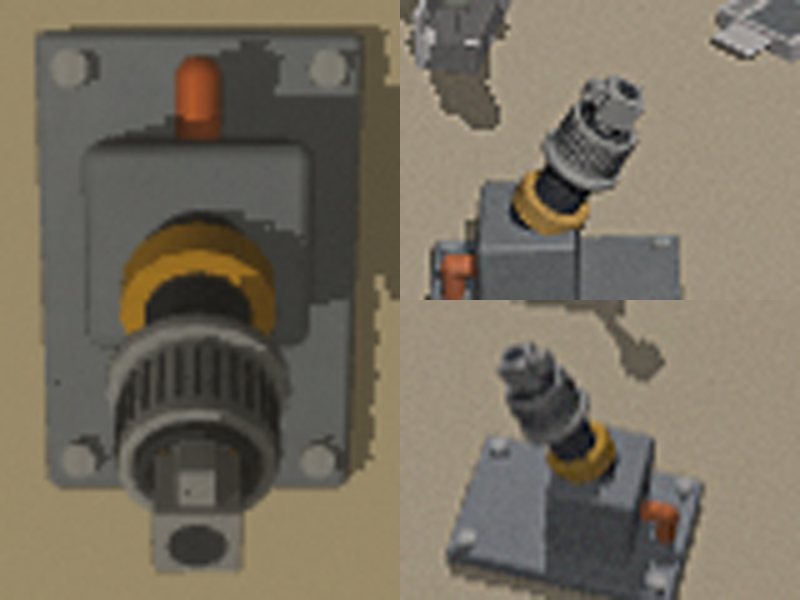

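Run:
```python
from h import *
w,s,c=load('wrist5'),load('side5'),load('scene5')
print('headtop',tri([(w,254.6,207),(s,240.6,198),(c,273,171.6)]),tri([(w,254.6,207),(s,240.6,198)])[0],tri([(w,254.6,207),(load('wrist0'),200,124.5)]))
o=np.array([615.6,70.3]);a=np.radians(10.9);x=np.array([np.cos(a),np.sin(a)])
for q in [0,16,40,45,68,70,89]:
    P=np.r_[o+x*(35-.5*q),60+.866*q];print(q,P.round(1),[proj(d,P).round(1) for d in (w,s,c,load('wrist0'))])
```

```text
headtop (array([575.74623136,  62.31063864, 134.58767244]), [np.float64(1.1856887690718358), np.float64(0.16131038273318488), np.float64(0.597236576308206)]) [574.98798447  62.49816514 135.10524862] (array([577.98395375,  63.14422363, 145.24723632]), [np.float64(0.1737594455685931), np.float64(0.21492091322617532)])
0 [650.   76.9  60. ] [array([254.6, 127.2]), array([210.9, 223. ]), array([298.5, 194.7]), array([278.4, 111.2])]
16 [642.1  75.4  73.9] [array([254.6, 134.7]), array([213.8, 218.6]), array([296. , 190.9]), array([272.1, 112.2])]
40 [630.3  73.1  94.6] [array([254.6, 146.9]), array([218.2, 211.8]), array([292.1, 185.2]), array([261.6, 113.8])]
45 [627.9  72.7  99. ] [array([254.6, 149.6]), array([219.1, 210.4]), array([291.3, 184. ]), array([259.2, 114.2])]
68 [616.6  70.5 118.9] [array([254.6, 163. ]), array([223.5, 203.8]), array([287.5, 178.3]), array([247.2, 116.1])]
70 [615.6  70.3 120.6] [array([254.6, 164.2]), array([223.9, 203.2]), array([287.2, 177.8]), array([246.1, 116.3])]
89 [606.3  68.5 137.1] [array([254.5, 176.6]), array([227.5, 197.6]), array([284., 173.]), array([234.6, 118.1])]
```

Run:
```python
from h import *
w,s,c=load('wrist5'),load('side5'),load('scene5')
a=np.radians(10.9);x=np.array([np.cos(a),np.sin(a)]);y=np.array([-x[1],x[0]])
for sh in (-31,-28):
  o=np.array([615.6,70.3])+sh*x
  ims=[cv2.imread(f'pics/{n}5.png') for n in('wrist','side','scene')]
  S=5
  outs=[]
  for d,im,(u0,v0,ww,hh) in zip((w,s,c),ims,((215,98,80,120),(195,180,80,60),(250,160,80,60))):
    cr=cv2.resize(im[v0:v0+hh,u0:u0+ww],None,fx=S,fy=S,interpolation=cv2.INTER_CUBIC)
    for q,r,col in [(40,21,(0,255,0)),(68,17.5,(0,0,255)),(89,9,(255,255,0)),(16,15,(255,0,255))]:
      ctr=np.r_[o+x*(35-.5*q),60+.866*q];e1=np.r_[y,0];e2=np.r_[x*.866,.5]
      pts=[((proj(d,ctr+r*(np.cos(t)*e1+np.sin(t)*e2))-[u0,v0]+.5)*S) for t in np.linspace(0,6.28,40)]
      cv2.polylines(cr,[np.int32(pts)],True,col,1)
    outs.append(cr)
  cv2.imwrite(f'pics/ov{-sh}.png',np.hstack([outs[0],np.vstack(outs[1:])]))
```

```text
(no output)
```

View pics/ov31.png

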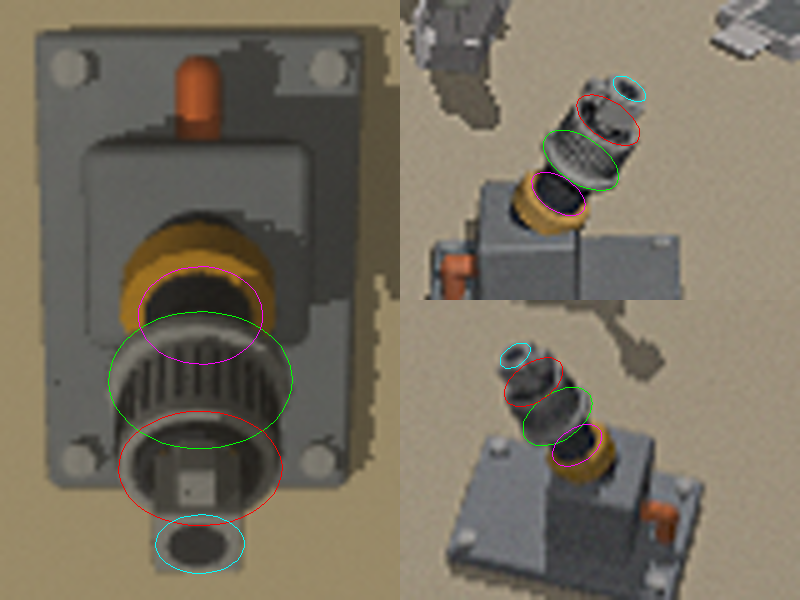

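Call:
step_arm:
  delta_pos:
    - [0,0,35]
    - [0,0,70]
    - [0,0,105]
    - [0,0,130]
    - [0,0,144]
    - [0,0,144]
    - [0,0,144]
    - [0,0,144]
  twist: [0,0,0,0,0,0,0,0]
  jaw: 50
  grip_force: 60

```text
t: 6.82
tool_pos: [593.7, 65.7, 107.2]
tcp_rot: [0.995, 0.095, -0.004, 0.002]
force: [-0.0, -0.2, -0.0]
grip_width: 50.1
```

Run:
```python
from h import *
for n in ['side','scene','wrist']: grab(n,n+'6')
s=arm.sense();print(s['t'],s['grip_width'],s['tool_pos'],s['tcp_rot'],s['force'])
def crop(tag,u0,v0,w,h):
    im=cv2.imread(f'pics/{tag}.png')[v0:v0+h,u0:u0+w];return cv2.resize(im,(400,300),interpolation=cv2.INTER_CUBIC)
cv2.imwrite('pics/c6.png',np.vstack([np.hstack([crop('wrist6',126,100,260,195),crop('side6',185,165,100,75)]),np.hstack([crop('scene6',240,140,100,75)]*2)]))
```

```text
6.9667 49.73200430707551 [593.78281757  65.50191486 107.53411468] [ 0.99546887  0.09498979 -0.00402876  0.00156252] [-1.51736528  0.23548035  1.52982625]
```

View pics/c6.png

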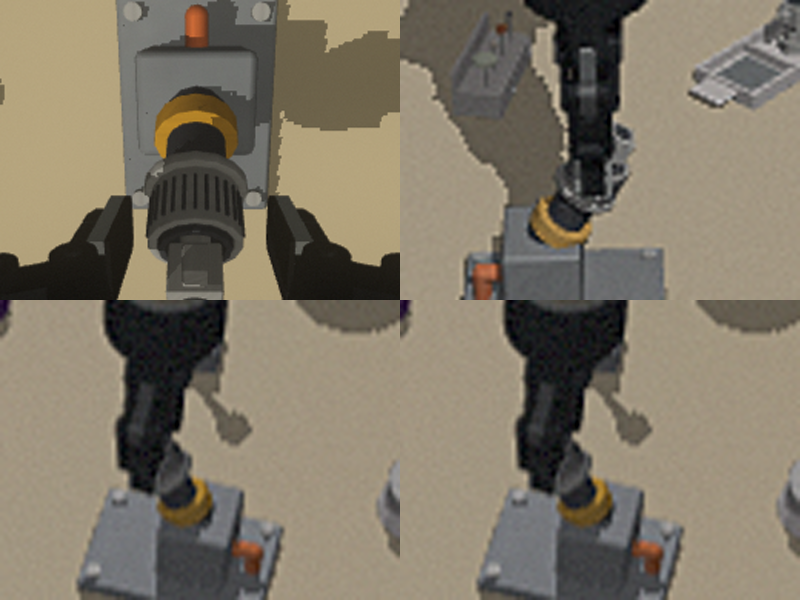

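Call:
step_arm:
  delta_pos:
    - [0,0,1.5]
    - [0,0,1.5]
    - [0,0,1.5]
    - [0,0,1.5]
    - [0,0,1.5]
    - [0,0,1.5]
  twist: [0,0,0,0,0,0]
  jaw: 15
  grip_force: 70

```text
t: 7.47
tool_pos: [594.4, 67.1, 107.4]
tcp_rot: [0.995, 0.095, -0.003, 0.001]
force: [-1.2, 3.6, 5.1]
grip_width: 31.2
```

Run:
```python
from h import *
s=arm.sense();print(s['t'],s['grip_width'],s['tool_pos'],s['tcp_rot'],s['force'])
```

```text
7.4667 31.15578621424744 [594.43308278  67.10298036 107.43934601] [ 9.95434900e-01  9.53958574e-02 -2.93278834e-03  6.23047823e-04] [-1.22970995  3.6034367   5.08530061]
```

Run:
```python
from h import *
for n in ['side','wrist']: grab(n,n+'7')
def crop(tag,u0,v0,w,h):
    im=cv2.imread(f'pics/{tag}.png')[v0:v0+h,u0:u0+w];return cv2.resize(im,(400,300),interpolation=cv2.INTER_CUBIC)
cv2.imwrite('pics/c7.png',np.hstack([crop('wrist7',176,140,160,120),crop('side7',195,175,80,60)]))
```

```text
(no output)
```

View pics/c7.png

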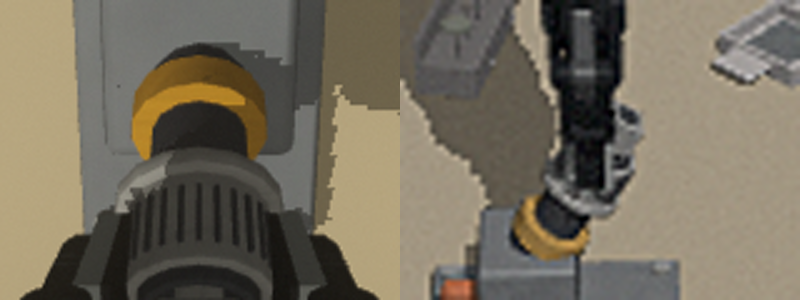

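Call:
step_arm:
  delta_pos:
    - [1,0,1.7]
    - [2,0,3.5]
    - [3,0,5.2]
    - [4,0,7]
    - [4.5,0,7.8]
    - [4.5,0,7.8]
  twist: [0,0,0,0,0,0]

```text
t: 8.07
tool_pos: [597.7, 67.8, 101.7]
tcp_rot: [0.995, 0.095, -0.004, 0.0]
force: [-10.1, -0.7, 18.4]
grip_width: 31.4
```

Run:
```python
from h import *
for n in ['side','wrist']: grab(n,n+'8')
def crop(tag,u0,v0,w,h):
    im=cv2.imread(f'pics/{tag}.png')[v0:v0+h,u0:u0+w];return cv2.resize(im,(400,300),interpolation=cv2.INTER_CUBIC)
cv2.imwrite('pics/c8.png',np.hstack([crop('wrist8',176,140,160,120),crop('side8',195,175,80,60)]))
s=arm.sense();print(s['t'],s['grip_width'],s['tool_pos'],s['tcp_rot'],s['force'])
```

```text
8.1667 31.21777209280191 [597.74700094  67.84410501 101.72171968] [ 9.95448971e-01  9.52266958e-02 -3.62485646e-03  2.89438498e-04] [-9.87841188 -0.49647963 17.49166954]
```

View pics/c8.png

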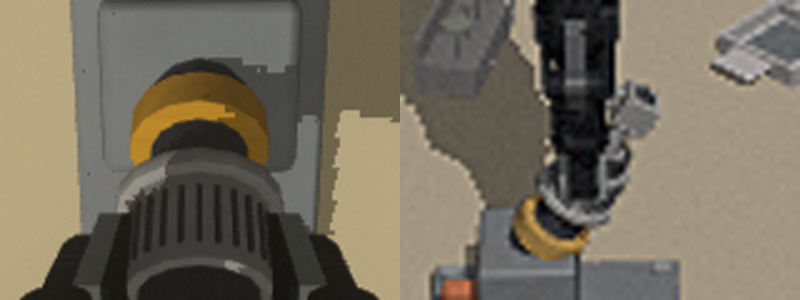

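Call:
step_arm:
  delta_pos:
    - [1,0,1.7]
    - [2,0,3.4]
    - [2,0,3.4]
    - [2,0,3.4]
    - [2,0,3.4]
  twist: [0,0,0,0,0]

```text
t: 8.58
tool_pos: [598.3, 67.9, 100.8]
tcp_rot: [0.995, 0.095, -0.005, 0.0]
force: [-13.8, -1.4, 23.9]
grip_width: 31.5
```

Call:
step_arm:
  delta_pos:
    - [-1.5,0,-2.5]
    - [-3,0,-5]
    - [-4,0,-7]
    - [-4,0,-7]
    - [-4,0,-7]
  twist: [0,0,0,0,0]

```text
t: 9.0
tool_pos: [594.2, 67.1, 108.0]
tcp_rot: [0.995, 0.095, -0.005, 0.0]
force: [-2.1, -0.5, 1.6]
grip_width: 31.4
```

Call:
step_arm:
  delta_pos:
    - [0,0,0]
    - [0,0,0]
    - [0,0,0]
    - [0,0,0]
  twist: [0,0,0,0]
  jaw: 60
  grip_force: 20

```text
t: 9.33
tool_pos: [594.6, 67.1, 108.2]
tcp_rot: [0.995, 0.095, -0.005, -0.0]
force: [-0.2, 0.1, 0.2]
grip_width: 60.4
```

Run:
```python
from h import *
for n in ['side','wrist','scene']: grab(n,n+'9')
def crop(tag,u0,v0,w,h):
    im=cv2.imread(f'pics/{tag}.png')[v0:v0+h,u0:u0+w];return cv2.resize(im,(400,300),interpolation=cv2.INTER_CUBIC)
cv2.imwrite('pics/c9.png',np.hstack([crop('wrist9',136,140,240,180),crop('side9',195,175,80,60)]))
s=arm.sense();print(s['t'],s['grip_width'],s['tool_pos'],s['tcp_rot'],s['force'])
```

```text
9.4833 59.84408173585352 [594.3235302   67.13199355 108.10329502] [ 9.95470549e-01  9.49521312e-02 -4.74115687e-03 -2.01719085e-05] [ 0.25688548 -0.1631065  -0.06798466]
```

View pics/c9.png

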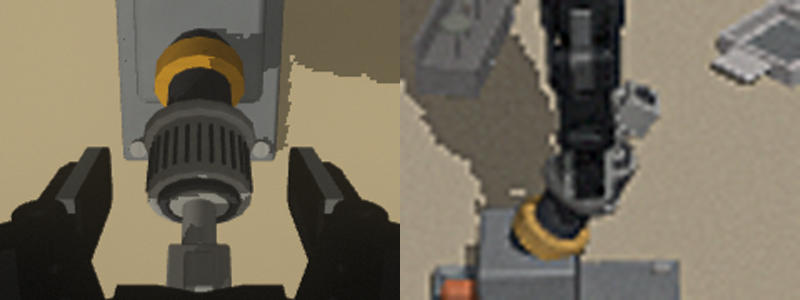

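Call:
step_arm:
  delta_pos:
    - [-11,0,-12]
    - [-22,0,-18]
    - [-22,0,-18]
    - [-22,0,-18]
    - [-22,0,-18]
  twist: [0,0,0,0,0]

```text
t: 9.9
tool_pos: [573.2, 63.1, 126.4]
tcp_rot: [0.995, 0.095, -0.004, -0.0]
force: [0.5, 0.3, -0.3]
grip_width: 60.1
```

Run:
```python
from h import *
for n in ['side','wrist','scene']: grab(n,n+'10')
def crop(tag,u0,v0,w,h):
    im=cv2.imread(f'pics/{tag}.png')[v0:v0+h,u0:u0+w];return cv2.resize(im,(400,300),interpolation=cv2.INTER_CUBIC)
cv2.imwrite('pics/c10.png',np.hstack([crop('wrist10',136,140,240,180),crop('side10',195,165,80,60)]))
s=arm.sense();print(s['t'],s['grip_width'],s['tool_pos'],s['tcp_rot'],s['force'])
w=load('wrist10')
```

```text
10.05 59.96880180452983 [573.060161    63.07641161 125.9687301 ] [ 9.95463542e-01  9.50206799e-02 -4.83805004e-03  2.02499222e-05] [-0.50155324 -1.17095914  0.78236128]
```

View pics/c10.png

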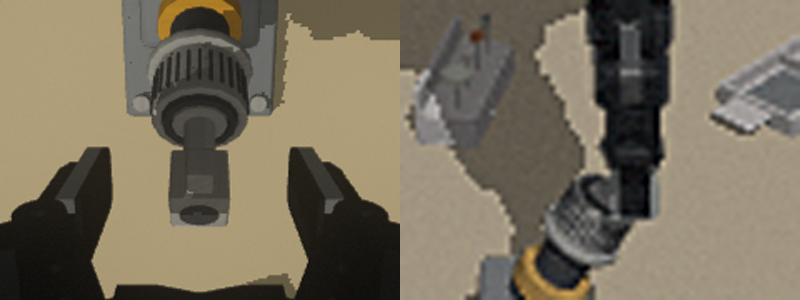

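View pics/wrist10.png

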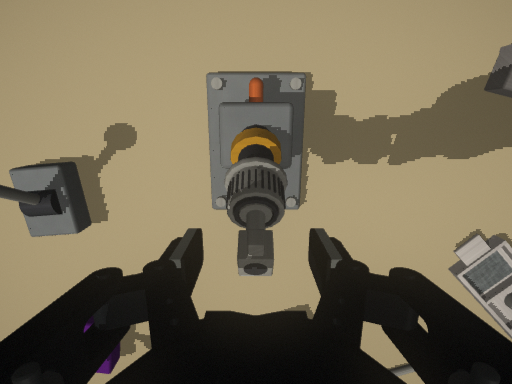

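Call:
step_arm:
  delta_pos:
    - [0,0,0]
    - [0,0,0]
    - [0,0,0]
    - [0,0,0]
    - [0,0,0]
    - [0,0,0]
  twist: [0,0,0,0,0,0]
  jaw: 5
  grip_force: 25

```text
t: 10.55
tool_pos: [573.1, 63.1, 125.9]
tcp_rot: [0.995, 0.095, -0.005, 0.0]
force: [-0.0, 0.1, -0.8]
grip_width: 17.5
```

Run:
```python
from h import *
for n in ['side','wrist']: grab(n,n+'11')
def crop(tag,u0,v0,w,h):
    im=cv2.imread(f'pics/{tag}.png')[v0:v0+h,u0:u0+w];return cv2.resize(im,(400,300),interpolation=cv2.INTER_CUBIC)
cv2.imwrite('pics/c11.png',np.hstack([crop('wrist11',176,180,160,120),crop('side11',195,165,80,60)]))
s=arm.sense();print(s['t'],s['grip_width'],s['tool_pos'],s['tcp_rot'],s['force'])
w=load('wrist10');print(proj(w,(569.4,62.3,149)),proj(w,(573.8,63.1,141.4)))
```

```text
10.65 17.29239482478433 [573.02454994  63.09156314 125.90959096] [ 9.95461974e-01  9.50346628e-02 -4.88585143e-03  2.12474167e-05] [ 0.88817997 -0.18158879 -1.00204182]
[254.25592384 264.35077265] [254.42858217 249.33184305]
```

View pics/c11.png

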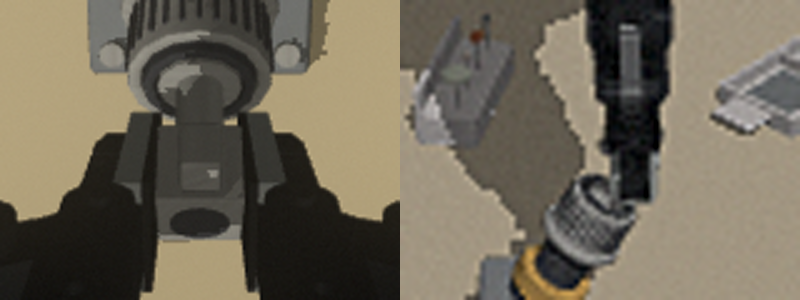

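Call:
step_arm:
  delta_pos:
    - [-2,0,-3.5]
    - [-5,0,-8.7]
    - [-8,0,-13.9]
    - [-12,0,-20.8]
    - [-16,0,-27.7]
    - [-20,0,-34.6]
    - [-22,0,-60]
    - [-22,0,-80]
    - [-22,0,-80]
    - [-22,0,-80]
  twist: [0,0,0,0,0,0,0,0,0,0]
  grip_force: 40

```text
t: 11.48
tool_pos: [552.8, 59.0, 207.8]
tcp_rot: [0.995, 0.095, -0.003, -0.0]
force: [-0.3, -0.6, -1.1]
grip_width: 17.2
```

Run:
```python
from h import *
for n in ['side','wrist','scene']: grab(n,n+'12')
s=arm.sense();print(s['t'],s['grip_width'],s['tool_pos'],s['tcp_rot'],s['force'])
```

```text
11.6333 17.027443746402444 [551.46385184  58.94272453 205.4101987 ] [ 9.95452407e-01  9.50977003e-02 -5.56123648e-03  7.83398351e-05] [-0.62066587  0.19873198 -1.45040748]
```

View pics/side12.png

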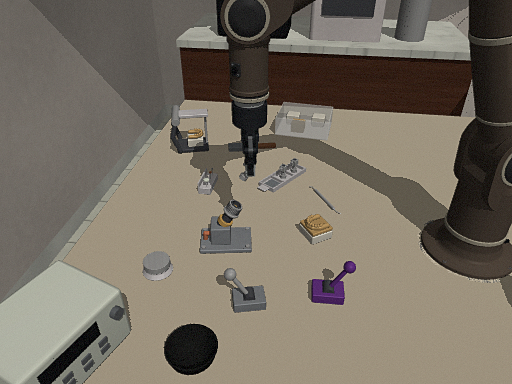

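View pics/wrist12.png

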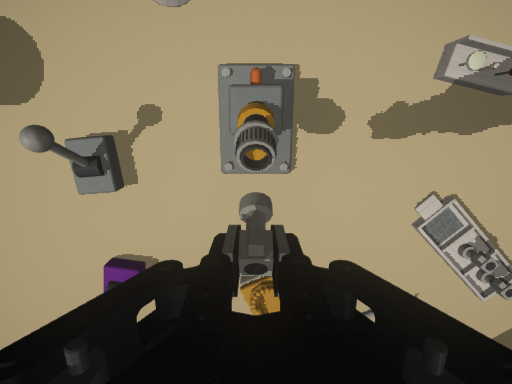

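Run:
```python
from h import *
def crop(tag,u0,v0,w,h):
    im=cv2.imread(f'pics/{tag}.png')[v0:v0+h,u0:u0+w];return cv2.resize(im,(w*5,h*5),interpolation=cv2.INTER_CUBIC)
cv2.imwrite('pics/c12a.png',crop('wrist12',400,180,110,120));cv2.imwrite('pics/c12b.png',crop('scene12',145,245,100,65))
c=load('scene12')
for p in [(168,210),(168,252),(160,357),(235,372)]:print(onz(c,*p,5).round(0))
```

```text
[328. -98.   5.]
[ 405. -215.    5.]
[ 543. -458.    5.]
[ 713. -410.    5.]
```

View pics/c12a.png

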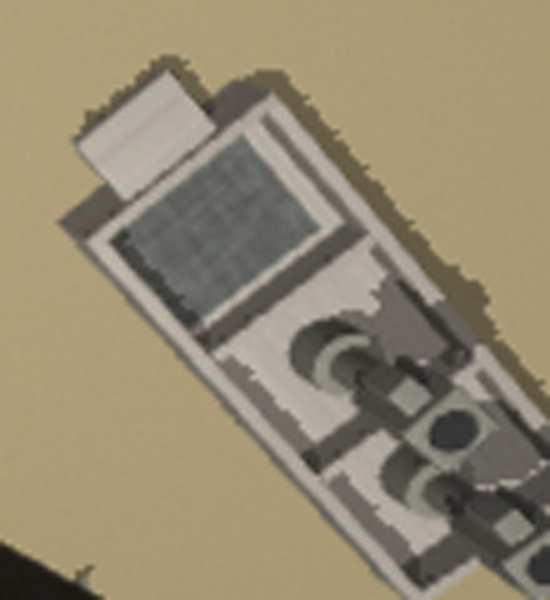

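View pics/c12b.png

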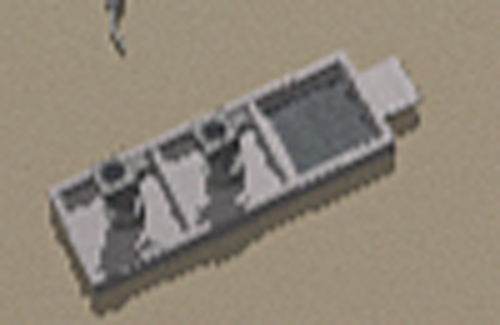

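Run:
```python
from h import *
c=load('scene12');w=load('wrist12')
A,B,C=[onz(c,*p,14) for p in [(155,283),(213.6,256),(223.6,273)]]
print('scene',A.round(1),B.round(1),C.round(1),np.linalg.norm(B-A),np.linalg.norm(C-B),np.degrees(np.arctan2(*(B-A)[1::-1])))
B2,C2,A2=[onz(w,*p,14) for p in [(417.4,228),(454,199.4),(484,299.4)]]
print('wrist',A2.round(1),B2.round(1),C2.round(1),np.linalg.norm(B2-A2),np.linalg.norm(C2-B2),np.degrees(np.arctan2(*(B2-A2)[1::-1])),np.degrees(np.arctan2(*(B2-C2)[1::-1]))-90)
```

```text
scene [ 429.8 -309.5   14. ] [ 522.2 -175.    14. ] [ 570.1 -206.9   14. ] 163.1641205945031 57.55965693084461 55.51067763610406
wrist [ 429.7 -308.9   14. ] [ 519.2 -172.2   14. ] [ 567.1 -205.2   14. ] 163.3727513284999 58.157176132466184 56.77722023844533 55.451449721167165
```

Call:
step_arm:
  delta_pos:
    - [-15,29,0]
    - [-31,60,0]
    - [-47,90,0]
    - [-63,120,0]
    - [-78,150,0]
    - [-94,180,0]
    - [-110,211,0]
    - [-125,241,0]
    - [-141,271,0]
    - [-157,301,0]
    - [-172,331,0]
    - [-188,361,0]
    - [-204,391,0]
    - [-204,391,40]
    - [-204,391,80]
    - [-204,391,110]
    - [-204,391,110]
    - [-204,391,110]
  twist: [-0.06,-0.12,-0.18,-0.24,-0.3,-0.36,-0.42,-0.48,-0.54,-0.6,-0.66,-0.72,-0.78,-0.78,-0.78,-0.78,-0.78,-0.78]

```text
t: 13.13
tool_pos: [422.6, -362.9, 95.7]
tcp_rot: [0.885, 0.466, -0.006, -0.004]
force: [-0.0, -0.5, -0.1]
grip_width: 17.1
```

Run:
```python
from h import *
for n in ['side','wrist','scene']: grab(n,n+'13')
s=arm.sense();print(s['t'],s['grip_width'],s['tool_pos'],s['tcp_rot'],s['force'])
```

```text
13.2833 16.983625843877746 [ 425.1874768  -364.53417192   99.26588563] [ 8.84509205e-01  4.66500649e-01 -4.48432545e-03 -7.08416750e-04] [-0.46200789 -0.26594667 -0.60067719]
```

View pics/scene13.png

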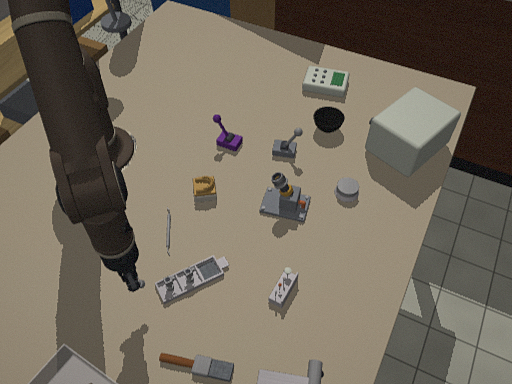

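View pics/wrist13.png

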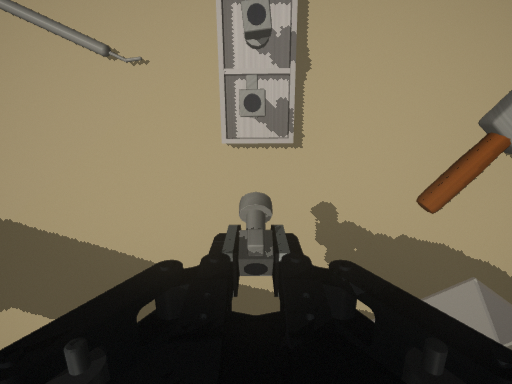

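Run:
```python
from h import *
w=load('wrist13');c=load('scene13')
cr=cv2.imread('pics/wrist13.png')[90:240,180:330];cv2.imwrite('pics/c13.png',cv2.resize(cr,(600,600),interpolation=cv2.INTER_CUBIC))
for p in [(222,142.5),(295,142.5)]:print(onz(w,*p,14).round(1))
for p in [(68,347),(40,380),(110,383)]:print(dep(c,*p).round(0))
for p in [(475,282),(500,330)]:print(dep(w,*p).round(0))
```

```text
[ 427.3 -307.9   14. ]
[ 478.  -342.6   14. ]
[ 374. -545.   71.]
[ 353. -625.   42.]
[ 477. -557.    6.]
[ 553. -560.    9.]
[ 533. -560.   59.]
```

View pics/c13.png

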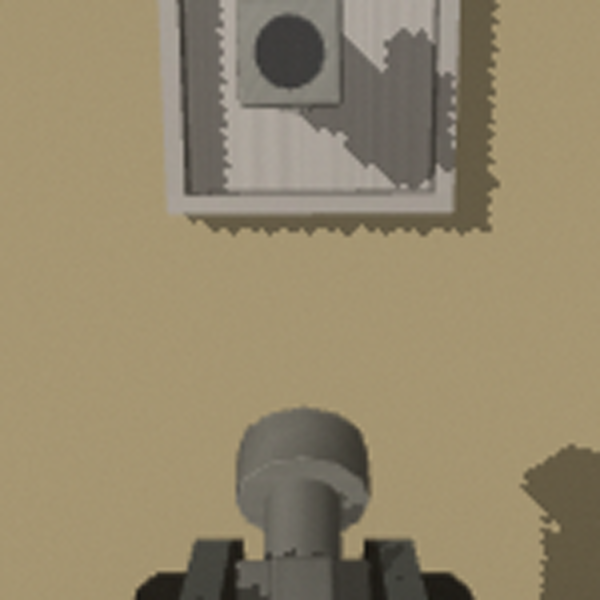

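Call:
step_arm:
  delta_pos:
    - [0,0,30]
    - [0,0,55]
    - [0,0,68]
    - [0,0,74]
    - [0,0,75]
    - [0,0,75]
    - [0,0,75]
  twist: [0,0,0,0,0,0,0]

```text
t: 13.87
tool_pos: [425.5, -365.5, 25.9]
tcp_rot: [0.884, 0.467, -0.004, 0.0]
force: [0.8, 0.1, 0.1]
grip_width: 17.2
```

Call:
step_arm:
  delta_pos:
    - [0,0,1]
    - [0,0,2]
    - [0,0,2]
    - [0,0,2]
  twist: [0,0,0,0]

```text
t: 14.2
tool_pos: [425.7, -365.6, 24.2]
tcp_rot: [0.885, 0.467, -0.004, 0.001]
force: [-0.1, 0.5, -1.7]
grip_width: 17.2
```

Call:
step_arm:
  delta_pos:
    - [0,0,1]
    - [0,0,2]
    - [0,0,2.5]
    - [0,0,2.5]
  twist: [0,0,0,0]

```text
t: 14.53
tool_pos: [425.5, -365.5, 21.5]
tcp_rot: [0.885, 0.467, -0.004, 0.0]
force: [0.5, -0.0, -0.1]
grip_width: 17.5
```

Call:
step_arm:
  delta_pos:
    - [0,0,1]
    - [0,0,1]
    - [0,0,1]
  twist: [0,0,0]

```text
t: 14.78
tool_pos: [425.4, -365.4, 20.3]
tcp_rot: [0.885, 0.467, -0.004, 0.0]
force: [-0.1, -0.7, -1.3]
grip_width: 17.2
```

Run:
```python
from h import *
for n in ['side','wrist','scene']: grab(n,n+'14')
s=arm.sense();print(s['t'],s['grip_width'],s['tool_pos'],s['tcp_rot'],s['force'])
cr=cv2.imread('pics/wrist14.png')[90:290,156:356]
cr2=cv2.imread('pics/scene14.png')[250:325,110:210]
cv2.imwrite('pics/c14.png',np.hstack([cv2.resize(cr,(400,400)),cv2.resize(cr2,(400,400))]))
```

```text
14.9333 17.034438250699356 [ 425.51383701 -365.52570466   20.49371189] [ 8.84506605e-01  4.66511679e-01 -3.83010504e-03  4.98594333e-04] [ 0.06151647 -0.40055627 -1.43007448]
```

View pics/c14.png

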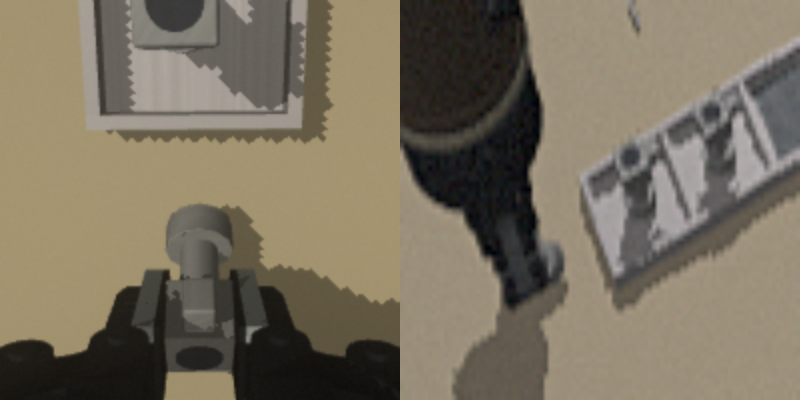

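Call:
step_arm:
  delta_pos:
    - [0,0,0.7]
    - [0,0,1.3]
    - [0,0,1.3]
    - [0,0,1.3]
  twist: [0,0,0,0]

```text
t: 15.27
tool_pos: [425.5, -365.6, 19.2]
tcp_rot: [0.885, 0.466, -0.004, 0.001]
force: [0.5, 0.9, -0.1]
grip_width: 17.4
```

Call:
step_arm:
  delta_pos:
    - [0,0,1]
    - [0,0,1]
    - [0,0,1]
  twist: [0,0,0]

```text
t: 15.52
tool_pos: [425.6, -365.7, 18.5]
tcp_rot: [0.885, 0.466, -0.004, 0.001]
force: [-1.3, 0.1, 4.4]
grip_width: 17.2
```

Call:
step_arm:
  delta_pos:
    - [0,0,-1.5]
    - [5,0,-1.5]
    - [11,0,-1.5]
    - [17,0,-1.5]
    - [19,0,-1.5]
    - [21,0,-1.5]
    - [23,0,-1.5]
    - [25,0,-1.5]
    - [25,0,-1.5]
  twist: [0,0,0,0,0,0,0,0,0]
  grip_force: 22

```text
t: 16.27
tool_pos: [438.6, -346.4, 19.8]
tcp_rot: [0.885, 0.466, -0.005, 0.001]
force: [-2.8, -3.0, -0.4]
grip_width: 17.1
```

Run:
```python
from h import *
for n in ['side','wrist','scene']: grab(n,n+'15')
s=arm.sense();print(s['t'],s['grip_width'],s['tool_pos'],s['tcp_rot'],s['force'])
cr=cv2.imread('pics/wrist15.png')[90:290,156:356]
cr2=cv2.imread('pics/side15.png')[130:230,240:340]
cv2.imwrite('pics/c15.png',np.hstack([cv2.resize(cr,(400,400)),cv2.resize(cr2,(400,400))]))
```

```text
16.4167 16.86701816061072 [ 438.61617255 -346.46436473   19.83062332] [ 0.88486684  0.465821   -0.00451608  0.0010396 ] [-3.9299052  -3.90009769 -1.27609403]
```

View pics/c15.png

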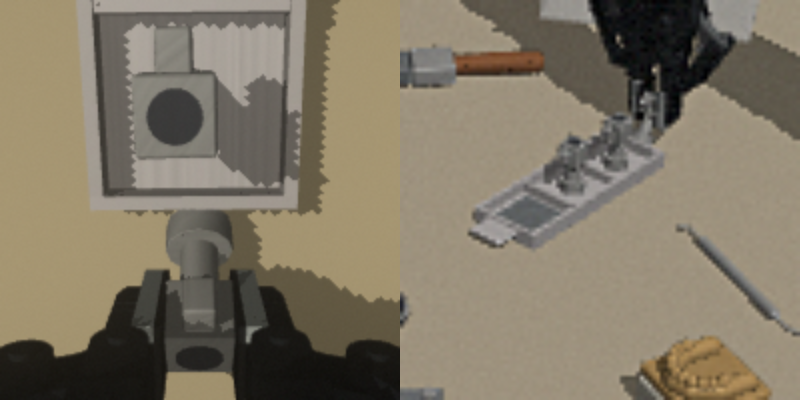

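Call:
step_arm:
  delta_pos:
    - [2,0,0]
    - [3.5,0,0]
    - [5,0,0]
    - [6.5,0,0]
    - [8,0,0]
    - [8,0,0]
  twist: [0,0,0,0,0,0]

```text
t: 16.92
tool_pos: [439.1, -345.5, 20.2]
tcp_rot: [0.886, 0.464, -0.007, 0.003]
force: [-11.0, -14.4, 1.6]
grip_width: 17.1
```

Run:
```python
from h import *
for n in ['wrist']: grab(n,n+'16')
s=arm.sense();print(s['t'],s['grip_width'],s['tool_pos'],s['tcp_rot'],s['force'])
cr=cv2.imread('pics/wrist16.png')[90:290,156:356]
cv2.imwrite('pics/c16.png',np.hstack([cv2.resize(cr,(400,400))]))
```

```text
16.9667 17.17855321886584 [ 439.11091088 -345.56281599   20.14350921] [ 0.88606948  0.46348558 -0.00732417  0.00289014] [-10.39013213 -14.36189915   3.07049352]
```

View pics/c16.png

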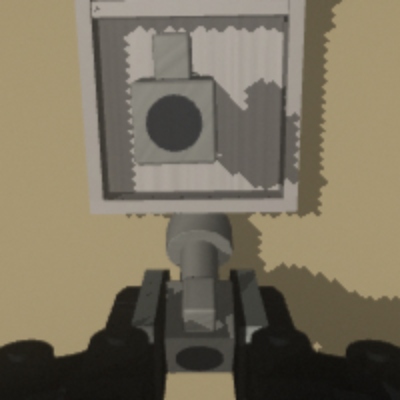

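Call:
step_arm:
  delta_pos:
    - [3,0,0]
    - [6,0,0]
    - [9,0,0]
    - [11,0,0]
    - [11,0,0]
  twist: [0,0,0,0,0]
  jaw: 12
  grip_force: 20

```text
t: 17.38
tool_pos: [440.4, -343.7, 21.1]
tcp_rot: [0.888, 0.461, -0.011, 0.005]
force: [-16.1, -18.0, 8.4]
grip_width: 17.2
```

Run:
```python
from h import *
for n in ['wrist']: grab(n,n+'17')
s=arm.sense();print(s['t'],s['grip_width'],s['tool_pos'],s['tcp_rot'],s['force'])
cr=cv2.imread('pics/wrist17.png')[90:290,156:356]
cv2.imwrite('pics/c17.png',np.hstack([cv2.resize(cr,(400,400))]))
```

```text
17.4333 17.43173185152247 [ 440.35999485 -343.74285494   21.08016959] [ 0.8875327   0.46058968 -0.01073754  0.00524932] [-15.49194566 -16.90627981   9.77297725]
```

View pics/c17.png

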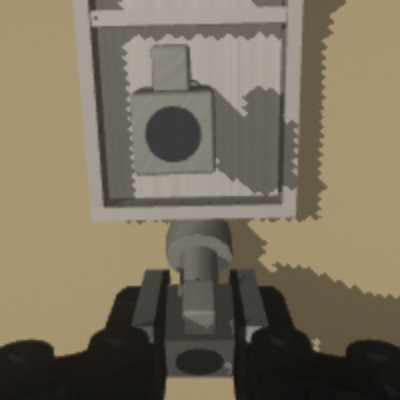

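Call:
step_arm:
  delta_pos:
    - [-3,0,1]
    - [-3,0,2.8]
    - [-3,0,2.8]
    - [0,0,3.5]
    - [4,0,4]
    - [7,0,4.5]
    - [10,0,5]
    - [12,0,5]
    - [12,0,5]
  twist: [0,0,0,0,0,0,0,0,0]

```text
t: 18.18
tool_pos: [444.6, -340.8, 18.1]
tcp_rot: [0.889, 0.458, -0.013, 0.009]
force: [-16.3, -16.2, 22.8]
grip_width: 17.1
```

Run:
```python
from h import *
for n in ['wrist']: grab(n,n+'18')
s=arm.sense();print(s['t'],s['grip_width'],s['tool_pos'],s['tcp_rot'],s['force'])
cr=cv2.imread('pics/wrist18.png')[90:290,156:356]
cv2.imwrite('pics/c18.png',np.hstack([cv2.resize(cr,(400,400))]))
```

```text
18.2333 17.160929353571973 [ 444.6191599  -340.75553369   18.08964616] [ 0.88865914  0.45831467 -0.01259369  0.00860197] [-14.85205987 -15.99198933  19.3276671 ]
```

View pics/c18.png

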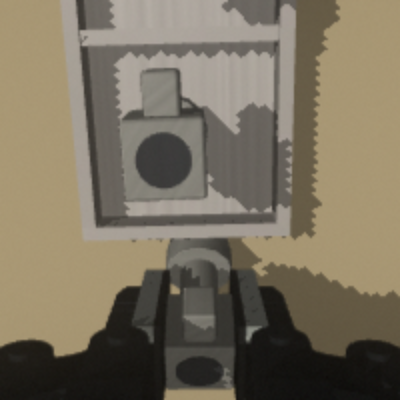

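Call:
step_arm:
  delta_pos:
    - [4,0,1]
    - [7,0,1]
    - [10,0,0.5]
    - [12,0,0]
    - [12,0,0]
    - [12,0,0]
  twist: [-0.01,-0.02,-0.02,-0.02,-0.02,-0.02]

```text
t: 18.73
tool_pos: [449.7, -335.2, 18.7]
tcp_rot: [0.885, 0.466, -0.014, 0.01]
force: [-10.2, -12.1, 9.7]
grip_width: 17.2
```

Run:
```python
from h import *
for n in ['wrist','side','scene']: grab(n,n+'19')
s=arm.sense();print(s['t'],s['grip_width'],s['tool_pos'],s['tcp_rot'],s['force'])
print('dist',(452.6-s['tool_pos'][0])*.565+(-325.3-s['tool_pos'][1])*.825)
cr=cv2.imread('pics/wrist19.png')[90:290,156:356]
cr2=cv2.imread('pics/side19.png')[130:210,240:320]
cv2.imwrite('pics/c19.png',np.hstack([cv2.resize(cr,(400,400)),cv2.resize(cr2,(400,400))]))
```

```text
18.8833 17.39111757777952 [ 449.68815406 -335.23986429   18.67560177] [ 0.88473274  0.46576763 -0.01413647  0.01042388] [ -9.31395939 -12.15113668   9.79823468]
dist 9.845580996108936
```

View pics/c19.png

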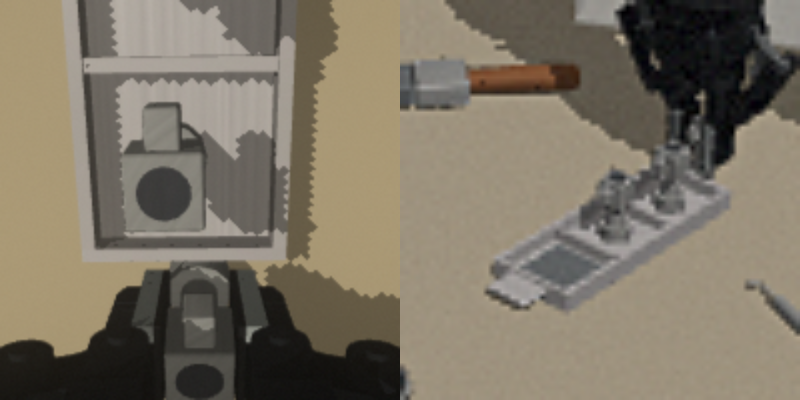

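Call:
step_arm:
  delta_pos:
    - [-8,0,0]
    - [-11,0,0]
    - [-11,0,-20]
    - [-11,0,-50]
    - [-11,0,-80]
    - [-11,0,-85]
    - [-11,0,-85]
    - [-11,0,-85]
  twist: [0,0,0,0,0,0,0,0]
  grip_force: 35

```text
t: 19.55
tool_pos: [445.3, -340.5, 103.6]
tcp_rot: [0.884, 0.466, -0.014, 0.01]
force: [-0.4, 0.7, -0.3]
grip_width: 17.4
```

Run:
```python
from h import *
for n in ['wrist','side','scene']: grab(n,n+'20')
s=arm.sense();print(s['t'],s['grip_width'],s['tool_pos'],s['tcp_rot'],s['force'])
cr=cv2.imread('pics/wrist20.png')[140:340,156:356]
cr2=cv2.imread('pics/side20.png')[110:190,250:330]
cr3=cv2.imread('pics/scene20.png')[240:320,100:180]
cv2.imwrite('pics/c20.png',np.hstack([cv2.resize(c,(266,400)) if 0 else cv2.resize(c,(266,266)) for c in (cr,cr2,cr3)]))
```

```text
19.7 16.920817120924614 [ 444.11455411 -340.71979089  102.46331614] [ 0.88462423  0.46598037 -0.01472975  0.00923589] [-0.54164096 -0.86350382 -0.68534438]
```

View pics/c20.png

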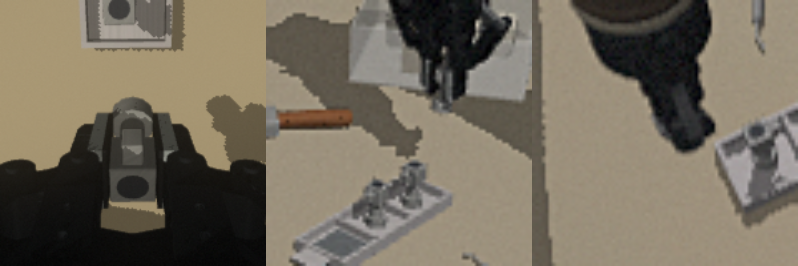

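View pics/wrist20.png

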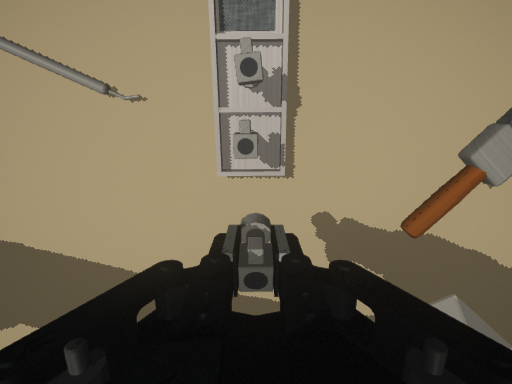

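Run:
```python
from h import *
w=load('wrist20')
T=np.array([444.1,-340.7,102.5]);xt=np.array([.565,.825,0]);z=np.array([0,0,1.])
piv=T+17.5*z
for th in [0,5,10,15,30]:
    a=np.radians(th);ax=np.cos(a)*z-np.sin(a)*xt;e=np.cos(a)*xt+np.sin(a)*z
    f=piv-36.5*ax
    print(th,'headtop',proj(w,f+44*ax).round(1),'headfront top edge',proj(w,f+44*ax+9*e).round(1),'tabend top',proj(w,f+42*ax+18.5*e).round(1),'tabend bot',proj(w,f+32*ax+18.5*e).round(1),'footfront top',proj(w,f+10*ax+10*e).round(1),'footfront bot',proj(w,f+10*e).round(1))
cr=cv2.imread('pics/wrist20.png')[200:310,201:311];cv2.imwrite('pics/c20b.png',cv2.resize(cr,(600,600),interpolation=cv2.INTER_CUBIC))
```

```text
0 headtop [253.4 260.6] headfront top edge [253.4 244.5] tabend top [253.4 225.1] tabend bot [253.4 217.3] footfront top [253.6 216.5] footfront bot [253.6 210.7]
5 headtop [253.4 261.7] headfront top edge [253.4 246.5] tabend top [253.4 227.5] tabend bot [253.4 217.9] footfront top [253.6 213.6] footfront bot [253.6 206.7]
10 headtop [253.4 262.7] headfront top edge [253.4 248.6] tabend top [253.4 230.1] tabend bot [253.4 218.8] footfront top [253.6 211. ] footfront bot [253.6 202.8]
15 headtop [253.4 263.7] headfront top edge [253.4 250.7] tabend top [253.4 233. ] tabend bot [253.4 220. ] footfront top [253.5 208.5] footfront bot [253.6 199.2]
30 headtop [253.5 266. ] headfront top edge [253.4 257.1] tabend top [253.3 243. ] tabend bot [253.4 225.4] footfront top [253.5 202.7] footfront bot [253.5 190. ]
```

View pics/c20b.png

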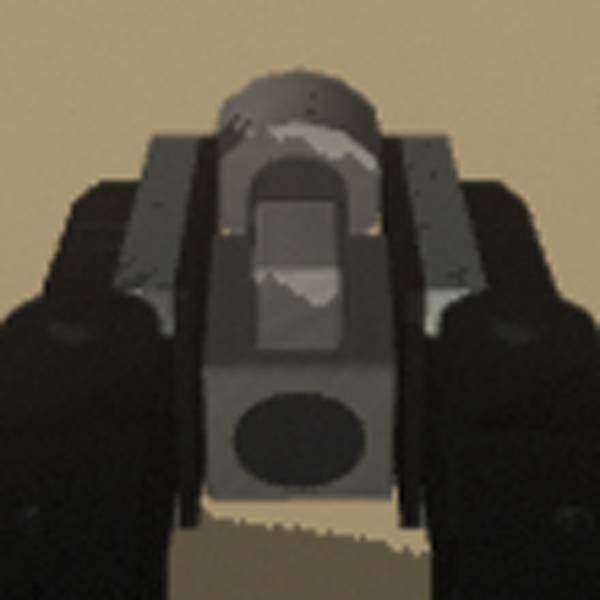

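Run:
```python
from h import *
from scipy.optimize import least_squares
def fit(tag,T,ang,obs):
    w=load(tag);xt=np.array([np.cos(ang),np.sin(ang),0]);z=np.array([0,0,1.])
    pts=dict(ht=(44,0),hf=(44,9),tt=(42,18.5),tb=(32,18.5),ft=(10,10),fb=(0,10),hb=(44,-9))
    def r(p):
        a=p[0];ax=np.cos(a)*z-np.sin(a)*xt;e=np.cos(a)*xt+np.sin(a)*z
        f=T+p[1]*xt+p[2]*z
        return [proj(w,f+pts[k][0]*ax+pts[k][1]*e)[1]-v for k,v in obs.items()]
    s=least_squares(r,[.2,0,-19]);print(np.degrees(s.x[0]),s.x[1:],np.round(s.fun,1))
fit('wrist20',np.array([444.1,-340.7,102.5]),np.radians(55.6),dict(ht=280.7,hf=266.9,tt=249.1,tb=236.7,fb=212.8,ft=222.9,hb=200+.1833*497))
```

```text
14.07670684385423 [  0.92536729 -15.62733992] [-0.9  0.2  0.7 -0.7  0.3 -0.1  0.5]
```

Call:
step_arm:
  delta_pos:
    - [0,0,35]
    - [0,0,65]
    - [0,0,80]
    - [0,0,83]
    - [3,0,83]
    - [6,0,83.5]
    - [9,0,83.5]
    - [12,0,83.5]
    - [15,0,83.5]
    - [18,0,83.5]
    - [21,0,83.5]
    - [24,0,83.5]
    - [24,0,83.5]
  twist: [0,0,0,0,0,0,0,0,0,0,0,0,0]
  grip_force: 20

```text
t: 20.78
tool_pos: [454.1, -326.4, 18.8]
tcp_rot: [0.885, 0.465, -0.016, 0.01]
force: [-6.4, -7.8, 4.5]
grip_width: 17.2
```

```bash
cat > fit.py <<'E'
from h import *
from scipy.optimize import least_squares
def fit(tag,T,ang,obs):
    w=load(tag);xt=np.array([np.cos(ang),np.sin(ang),0]);z=np.array([0,0,1.])
    pts=dict(ht=(44,0),hf=(44,9),tt=(42,18.5),tb=(32,18.5),ft=(10,10),fb=(0,10),hb=(44,-9))
    def r(p):
        a=p[0];ax=np.cos(a)*z-np.sin(a)*xt;e=np.cos(a)*xt+np.sin(a)*z
        f=T+p[1]*xt+p[2]*z
        return [proj(w,f+pts[k][0]*ax+pts[k][1]*e)[1]-v for k,v in obs.items()]
    s=least_squares(r,[.2,0,-19]);print(np.degrees(s.x[0]),s.x[1:],np.round(s.fun,1))
E
python3 - <<'E'
from h import *
for n in ['wrist','side']: grab(n,n+'21')
s=arm.sense();print(s['t'],s['grip_width'],s['tool_pos'],s['tcp_rot'],s['force'])
print('dist',(452.6-s['tool_pos'][0])*.565+(-325.3-s['tool_pos'][1])*.825)
cr=cv2.imread('pics/wrist21.png')[200:310,201:311];cv2.imwrite('pics/c21.png',cv2.resize(cr,(600,600),interpolation=cv2.INTER_CUBIC))
E
```

```text
20.8833 17.182039047554174 [ 454.11509929 -326.44017371   18.7881299 ] [ 0.88519281  0.46482682 -0.0162728   0.01024257] [-6.45992822 -7.85372083  4.10857333]
dist 0.08461221006767328
```

View pics/c21.png

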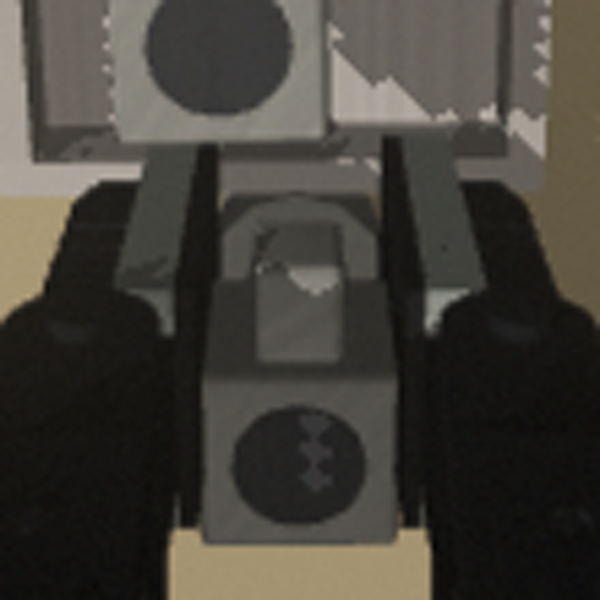

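Run:
```python
from fit import *
fit('wrist21',np.array([454.1,-326.4,18.8]),np.radians(55.6),dict(ht=284.7,hf=269.7,hb=299.5,tt=248.6,tb=240.7))
```

```text
-1.6668212422840947 [-13.54775567 -16.57036283] [-0.1 -0.9  0.4  0.9 -0.2]
```

Call:
step_arm:
  delta_pos:
    - [-4,0,0]
    - [-7,0,0.5]
    - [-7,0,1.5]
    - [-7,0,1.5]
  twist: [0,0,0,0]

```text
t: 21.22
tool_pos: [450.4, -331.8, 17.4]
tcp_rot: [0.885, 0.465, -0.016, 0.01]
force: [0.9, 0.4, -1.0]
grip_width: 17.2
```

Run:
```python
from h import *
for n in ['wrist','side']: grab(n,n+'22')
s=arm.sense();print(s['t'],s['grip_width'],s['tool_pos'],s['tcp_rot'],s['force'])
print('dist',(452.6-s['tool_pos'][0])*.565+(-325.3-s['tool_pos'][1])*.825)
cr=cv2.imread('pics/wrist22.png')[190:310,191:311];cv2.imwrite('pics/c22.png',cv2.resize(cr,(600,600),interpolation=cv2.INTER_CUBIC))
```

```text
21.3167 17.346789791034816 [ 450.51410065 -331.61198212   17.38896797] [ 0.88503351  0.46514138 -0.0160807   0.01002901] [ 0.08914345  0.01754432 -0.46746743]
dist 6.385918386696235
```

View pics/c22.png

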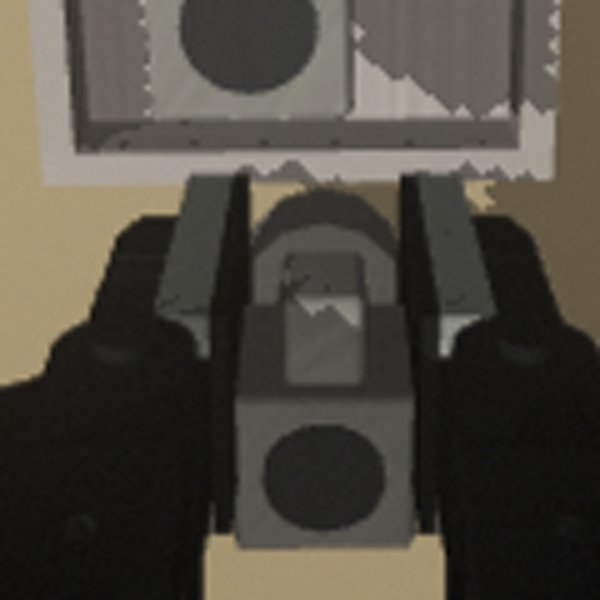

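Run:
```python
from fit import *
fit('wrist22',np.array([450.5,-331.6,17.4]),np.radians(55.5),dict(ht=285.4,hf=269.4,hb=299.4,tt=249.4,tb=240.6,fb=227.4,ft=235))
```

```text
1.1979003265716783 [-10.802768  -15.2674578] [-0.5 -0.   0.3  0.7 -0.6  0.2 -0.1]
```

Call:
step_arm:
  delta_pos:
    - [-8,0,0]
    - [-8,0,0.6]
    - [-8,0,1.3]
    - [-8,0,1.3]
    - [-8,0,1.3]
  twist: [0,0,0,0,0]

```text
t: 21.73
tool_pos: [446.0, -338.1, 16.3]
tcp_rot: [0.885, 0.465, -0.016, 0.01]
force: [0.1, 0.8, -0.8]
grip_width: 16.8
```

Call:
step_arm:
  delta_pos:
    - [0,0,0.7]
    - [0,0,0.7]
    - [0,0,0.7]
  twist: [0,0,0]

```text
t: 21.98
tool_pos: [446.0, -338.0, 15.6]
tcp_rot: [0.885, 0.465, -0.016, 0.01]
force: [-0.2, -0.5, -0.4]
grip_width: 17.2
```

Call:
step_arm:
  delta_pos:
    - [0,0,0.8]
    - [0,0,0.8]
    - [0,0,0.8]
  twist: [0,0,0]

```text
t: 22.23
tool_pos: [446.0, -338.0, 14.7]
tcp_rot: [0.885, 0.465, -0.016, 0.01]
force: [0.6, 0.3, -0.3]
grip_width: 17.1
```

Call:
step_arm:
  delta_pos:
    - [0,0,0.8]
    - [0,0,0.8]
    - [0,0,0.8]
  twist: [0,0,0]

```text
t: 22.48
tool_pos: [446.0, -338.1, 14.0]
tcp_rot: [0.885, 0.465, -0.016, 0.01]
force: [0.7, 0.5, 0.4]
grip_width: 16.8
```

Call:
step_arm:
  delta_pos:
    - [0,0,1]
    - [0,0,1]
    - [0,0,1]
  twist: [0,0,0]

```text
t: 22.73
tool_pos: [446.3, -338.0, 13.8]
tcp_rot: [0.885, 0.465, -0.016, 0.01]
force: [-2.3, 2.7, 10.4]
grip_width: 17.0
```

Call:
step_arm:
  delta_pos:
    - [0,0,1]
    - [0,0,1]
    - [0,0,1]
  twist: [0,0,0]

```text
t: 22.98
tool_pos: [446.3, -337.9, 13.8]
tcp_rot: [0.885, 0.465, -0.015, 0.01]
force: [-2.5, 2.9, 10.9]
grip_width: 17.4
```

Run:
```python
from h import *
for n in ['wrist','side','scene']: grab(n,n+'23')
s=arm.sense();print(s['t'],s['grip_width'],s['tool_pos'],s['tcp_rot'],s['force'])
cr=cv2.imread('pics/wrist23.png')[190:310,191:311];cr2=cv2.imread('pics/scene23.png')[260:320,120:180]
cv2.imwrite('pics/c23.png',np.hstack([cv2.resize(c,(400,400),interpolation=cv2.INTER_CUBIC) for c in (cr,cr2)]))
```

```text
23.1333 16.87937915313002 [ 446.27418314 -337.90677251   13.79509206] [ 0.88501     0.46520848 -0.01550362  0.0099002 ] [-2.90131474  3.28926177 12.70262706]
```

View pics/c23.png

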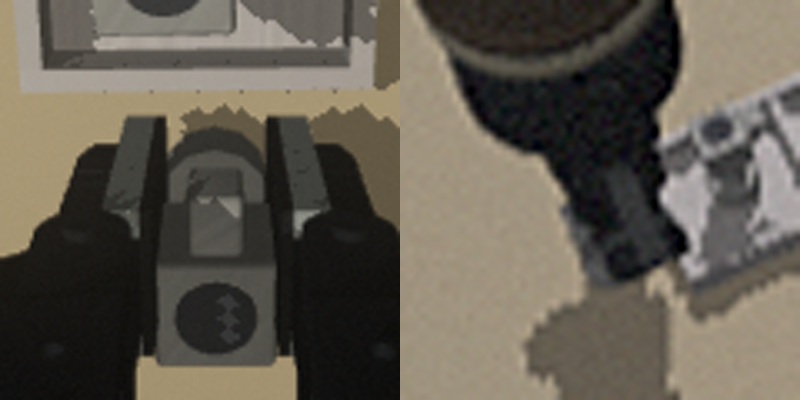

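Call:
step_arm:
  delta_pos:
    - [0,0,-0.5]
    - [0,0,-0.5]
    - [0,0,-0.5]
    - [0,0,-0.5]
    - [0,0,-0.5]
  twist: [0,0,0,0,0]
  jaw: 34

```text
t: 23.55
tool_pos: [446.2, -337.9, 14.1]
tcp_rot: [0.885, 0.465, -0.016, 0.01]
force: [-0.7, 0.2, 0.0]
grip_width: 33.9
```

Run:
```python
from h import *
for n in ['wrist','side','scene']: grab(n,n+'24')
s=arm.sense();print(s['t'],s['grip_width'],s['tool_pos'],s['tcp_rot'],s['force'])
cr=cv2.imread('pics/wrist24.png')[190:310,191:311];cr2=cv2.imread('pics/side24.png')[130:210,240:320]
cv2.imwrite('pics/c24.png',np.hstack([cv2.resize(c,(400,400),interpolation=cv2.INTER_CUBIC) for c in (cr,cr2)]))
```

```text
23.7 34.13422066459683 [ 446.20138763 -337.91137792   14.10339245] [ 0.88501458  0.46519831 -0.01559919  0.00981745] [-0.46021804  0.29831959  0.02644946]
```

View pics/c24.png

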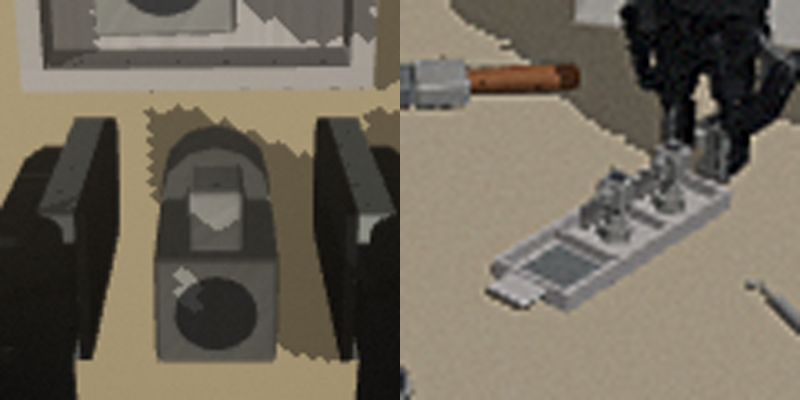

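Run:
```python
from fit import *
fit('wrist24',np.array([446.2,-337.9,14.1]),np.radians(55.5),dict(ht=284.2,hf=267.4,hb=298.3,tt=247.6,tb=239.5,fb=228.1,ft=235))
w=load('wrist24');print(onz(w,191+.3*216,284.2,44))
```

```text
-0.4227754435998292 [-11.2635871  -15.63834381] [-0.7  0.2  0.4  0.6 -0.7  0.1  0.1]
[ 440.72124954 -346.5635957    44.        ]
```

Call:
step_arm:
  delta_pos:
    - [-5,0,-4]
    - [-10,0,-8]
    - [-10,0,-8]
    - [-10,0,-8]
  twist: [0,0,0,0]

```text
t: 24.03
tool_pos: [440.5, -346.7, 23.0]
tcp_rot: [0.885, 0.465, -0.015, 0.01]
force: [-0.3, -0.2, -0.2]
grip_width: 33.8
```

Call:
step_arm:
  delta_pos:
    - [0,0,0]
    - [0,0,0]
    - [0,0,0]
    - [0,0,0]
    - [0,0,0]
  twist: [0,0,0,0,0]
  jaw: 8
  grip_force: 35

```text
t: 24.45
tool_pos: [440.6, -346.8, 23.2]
tcp_rot: [0.885, 0.465, -0.015, 0.01]
force: [0.1, -0.0, 4.9]
grip_width: 17.4
```

Call:
step_arm:
  delta_pos:
    - [0,0,-20]
    - [0,0,-50]
    - [0,0,-80]
    - [0,0,-90]
    - [0,0,-90]
    - [0,0,-90]
  twist: [0,0,0,0,0,0]

```text
t: 24.95
tool_pos: [442.3, -343.5, 112.8]
tcp_rot: [0.885, 0.465, -0.015, 0.01]
force: [0.6, 0.4, -1.3]
grip_width: 17.1
```

Run:
```python
from h import *
for n in ['wrist','side','scene']: grab(n,n+'25')
s=arm.sense();print(s['t'],s['grip_width'],s['tool_pos'],s['tcp_rot'],s['force'])
```

```text
25.1 16.96494172500645 [ 441.28831113 -343.13855279  111.41836881] [ 0.88523589  0.46477006 -0.01618328  0.00918239] [-0.60539408  0.2235285  -1.32343717]
```

View pics/wrist25.png

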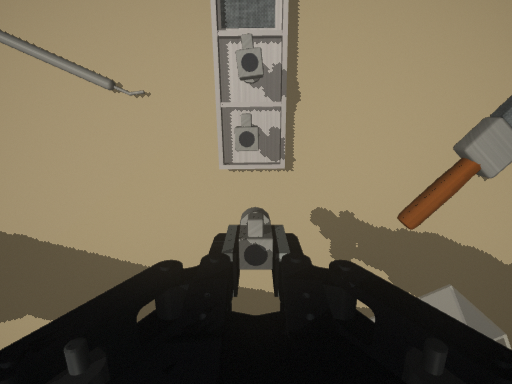

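Call:
step_arm:
  delta_pos:
    - [25,0,-1]
    - [55,0,-2]
    - [85,0,-3]
    - [105,0,-4]
    - [110,0,-4]
    - [110,0,-4]
    - [110,0,-4]
  twist: [0,0,0,0,0,0,0]

```text
t: 25.68
tool_pos: [502.8, -253.1, 110.3]
tcp_rot: [0.885, 0.465, -0.017, 0.009]
force: [-0.3, -0.9, -0.5]
grip_width: 17.0
```

Run:
```python
from h import *
for n in ['wrist','side','scene']: grab(n,n+'26')
s=arm.sense();print(s['t'],s['grip_width'],s['tool_pos'],s['tcp_rot'],s['force'])
cr=cv2.imread('pics/wrist26.png')[60:240,166:346];cv2.imwrite('pics/c26.png',cv2.resize(cr,(600,600),interpolation=cv2.INTER_CUBIC))
```

```text
25.8333 17.151048113668978 [ 502.61146666 -254.06396011  111.01348532] [ 0.88577902  0.46371579 -0.01671729  0.00915019] [ 0.06688503 -0.48074242  0.28763725]
```

View pics/c26.png

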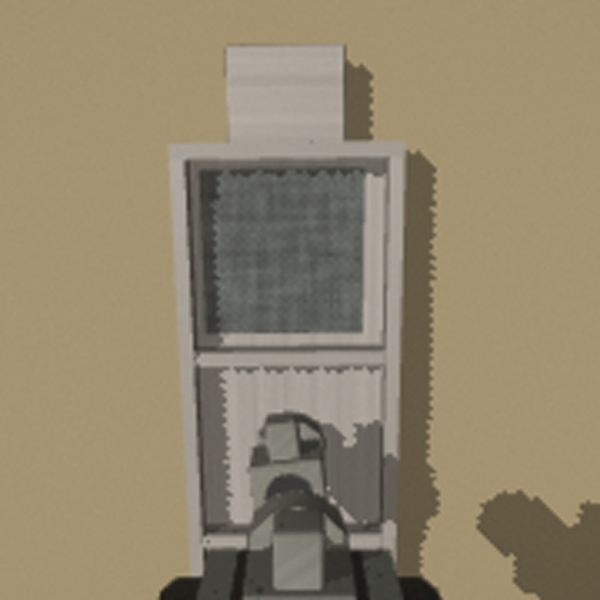

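Run:
```python
from h import *
w=load('wrist26');f=lambda x,y,z:onz(w,166+.3*x-.0,60+.3*y,z)
O=[f(170,145,14),f(405,143,14)];I=[f(188,160,14),f(388,158,14),f(385,351,14),f(195,352,14)]
print(np.round(O,1),np.round(np.mean(O,0),1));print(np.round(I,1),np.mean(I,0).round(1))
P=[f(213,170,4),f(365,170,4),f(363,332,4),f(203,333,4)];print(np.round(np.mean(P,0),1))
e=np.mean(O,0)[:2];d=O[1]-O[0];a=np.arctan2(d[1],d[0])+np.pi/2;print(np.degrees(a))
x=np.array([np.cos(a),np.sin(a)]);c=e-29*x;print('bay',c, np.linalg.norm(d))
s=arm.sense();dl=np.array([529.2,-213])-s['tool_pos'][:2];q=s['tcp_rot'];t=2*np.arctan2(q[1],q[0]);print(np.degrees(t))
for b in (c,np.mean(I,0)[:2],np.array([529.2,-213])):
  dl=b-s['tool_pos'][:2];print('tool dx,dy',dl@[np.cos(t),np.sin(t)],dl@[np.sin(t),-np.cos(t)])
```

```text
[[ 519.6 -171.4   14. ]
 [ 569.  -204.9   14. ]] [ 544.3 -188.2   14. ]
[[ 521.2 -177.    14. ]
 [ 563.5 -205.5   14. ]
 [ 535.7 -247.    14. ]
 [ 493.  -217.9   14. ]] [ 528.4 -211.9   14. ]
[ 527.8 -211.     4. ]
55.865208812835554
bay [ 528.04639654 -212.19482422] 59.69126829724275
55.265178014867146
tool dx,dy 48.90025918601925 -2.9537857717152294
tool dx,dy 49.353333889388296 -2.880274181248007
tool dx,dy 48.89586653655183 -1.546984547319775
```

Call:
step_arm:
  delta_pos:
    - [25,-1.5,0]
    - [49,-2.7,0]
    - [49,-2.7,0]
    - [50,-2.7,30]
    - [51,-2.7,55]
    - [52,-2.7,74]
    - [52,-2.7,79]
    - [52,-2.7,79]
    - [52,-2.7,79]
  twist: [-0.01,-0.01,-0.01,-0.01,-0.01,-0.01,-0.01,-0.01,-0.01]

```text
t: 26.58
tool_pos: [528.2, -213.3, 30.6]
tcp_rot: [0.884, 0.468, -0.017, 0.009]
force: [0.7, 0.5, -1.1]
grip_width: 17.0
```

Call:
step_arm:
  delta_pos:
    - [0,0,0]
    - [0,0,0]
  twist: [0,0]

```text
t: 26.75
tool_pos: [528.9, -214.1, 31.8]
tcp_rot: [0.884, 0.467, -0.016, 0.01]
force: [-0.3, -0.1, 0.1]
grip_width: 17.2
```

Run:
```python
from h import *
for n in ['wrist','side','scene']: grab(n,n+'27')
s=arm.sense();print(s['t'],s['grip_width'],s['tool_pos'],s['tcp_rot'],s['force'])
cr=cv2.imread('pics/wrist27.png')[100:300,156:356];cr2=cv2.imread('pics/side27.png')[140:200,250:310];cr3=cv2.imread('pics/scene27.png')[235:310,150:225]
cv2.imwrite('pics/c27.png',np.hstack([cv2.resize(c,(266,266),interpolation=cv2.INTER_CUBIC) for c in (cr,cr2,cr3)]))
```

```text
26.9 17.37291222212742 [ 528.68557292 -213.52876993   31.37285987] [ 0.88376653  0.46754423 -0.0162694   0.00971649] [ 1.33134103  0.67634734 -0.68654749]
```

View pics/c27.png

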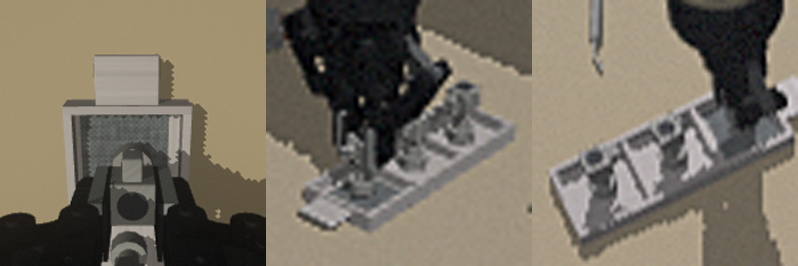

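Over the bay, plug upright. Lower until touch.

Call:
step_arm:
  delta_pos:
    - [0.8,0,1]
    - [0.8,0,2]
    - [0.8,0,3]
    - [0.8,0,3]
    - [0.8,0,3]
  twist: [0,0,0,0,0]

```text
t: 27.32
tool_pos: [529.0, -212.9, 28.2]
tcp_rot: [0.884, 0.468, -0.016, 0.01]
force: [-1.2, -0.2, -1.1]
grip_width: 17.0
```

Call:
step_arm:
  delta_pos:
    - [0,0,1]
    - [0,0,1]
    - [0,0,1]
  twist: [0,0,0]

```text
t: 27.57
tool_pos: [529.0, -213.0, 27.3]
tcp_rot: [0.884, 0.468, -0.016, 0.01]
force: [-0.5, 0.1, 1.1]
grip_width: 17.6
```

Call:
step_arm:
  delta_pos:
    - [0,0,0.4]
    - [0,0,0.4]
    - [0,0,0.4]
  twist: [0,0,0]

```text
t: 27.82
tool_pos: [529.0, -213.0, 27.2]
tcp_rot: [0.884, 0.468, -0.016, 0.01]
force: [-1.4, 0.6, 5.5]
grip_width: 17.1
```

Call:
step_arm:
  delta_pos:
    - [0,0,0]
    - [0,0,0]
    - [0,0,0]
    - [0,0,0]
    - [0,0,0]
  twist: [0,0,0,0,0]
  jaw: 40

```text
t: 28.23
tool_pos: [529.0, -213.0, 27.1]
tcp_rot: [0.884, 0.468, -0.016, 0.01]
force: [-0.9, -0.1, -0.8]
grip_width: 40.0
```

Call:
step_arm:
  delta_pos:
    - [0,0,-10]
    - [0,0,-30]
    - [0,0,-60]
    - [0,0,-100]
    - [0,0,-130]
    - [0,0,-130]
    - [0,0,-130]
  twist: [0,0,0,0,0,0,0]

```text
t: 28.82
tool_pos: [532.9, -209.1, 159.8]
tcp_rot: [0.884, 0.468, -0.014, 0.011]
force: [-1.0, 0.4, -0.6]
grip_width: 39.9
```

Run:
```python
from h import *
for n in ['wrist','side','scene']: grab(n,n+'28')
s=arm.sense();print(s['t'],s['grip_width'],s['tool_pos'],s['tcp_rot'],s['force'])
cr2=cv2.imread('pics/side28.png')[150:200,250:310];cr3=cv2.imread('pics/scene28.png')[245:310,150:235]
cv2.imwrite('pics/c28.png',np.hstack([cv2.resize(c,(400,320),interpolation=cv2.INTER_CUBIC) for c in (cr2,cr3)]))
```

```text
28.9667 40.01262687884187 [ 530.85176345 -208.46329143  156.25528059] [ 0.88374304  0.46758049 -0.01687457  0.00905405] [ 1.02165184  0.00166727 -0.00600862]
```

View pics/wrist28.png

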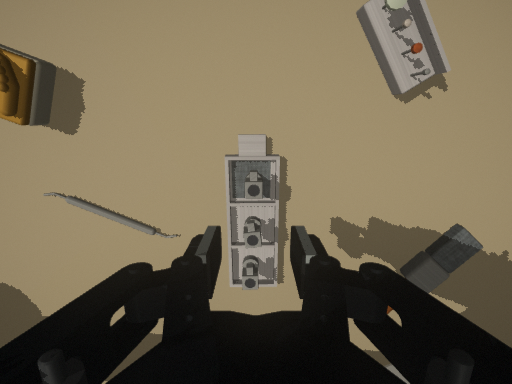

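View pics/c28.png

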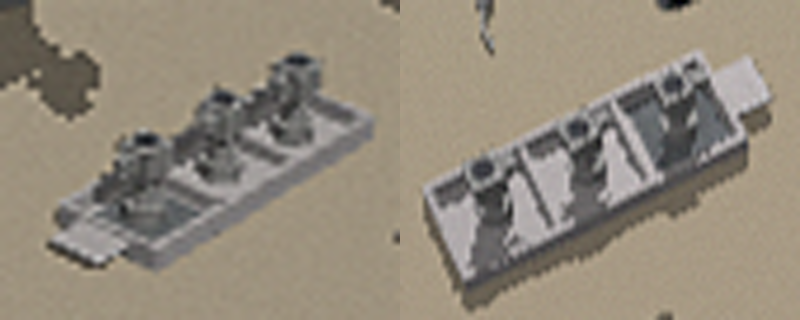

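View pics/side28.png

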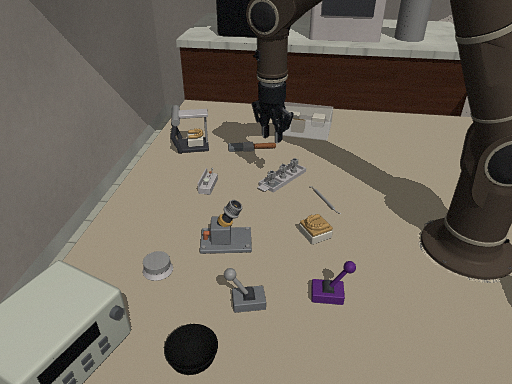

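Run:
```python
from h import *
w=load('wrist28');print(onz(w,254,191,48))
c=load('scene28');u=150+(675-400)*85/400;v=245+85*65/320;print(tri([(w,254,191),(c,u,v)]))
from plant import hand_in
print(hand_in())
```

```text
[ 529.52975149 -212.9946255    48.        ]
(array([ 530.61788694, -212.7803732 ,   47.26998981]), [np.float64(1.2452188116303582), np.float64(0.4952183086420924)])
the job is handed in; nothing more can be done
None
```

The job is done and handed in at about 29 s of the 58 s allowed.

**What I did**
- **Valve:** I pushed the grey valve's lever over until it met its stop, at about 11 N. I left the purple look-alike alone.
- **Coupler:** I pulled the spring sleeve back until the plug popped up, then let it go. The pictures show the sleeve fully forward again.
- **Plug:** The tool can only point straight down, so the plug came out leaning 30°. I turned it upright by pushing its foot against the outside of the tray's end wall. Then I stood it on the bench, gripped it again, and set it in the empty bay with its tab to the tongue.

**Last checks**
- **Placement:** In the last wrist, scene and side pictures the plug stands upright, tab to the tongue. Its head measures about (530, -213, 47 to 48 mm), within 2 to 3 mm of the bay centre.
- **Other things:** The other two plugs and the loose objects look unmoved by eye; I did not measure them.

**What disagreed**
- **Valve travel:** The ball measured about 70 mm of travel, against the 77 mm expected. The firm stop and the ball's final position both agree with the lever being shut.
- **Upright push:** The first push left the plug at 14°, and the plug slipped along the pads. A second push brought it to about 1° before I gripped it again.

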